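# Cap the nut mill's spindles, load the walnuts and set the selector

## Task

Get the nut mill ready for the pie filling: first press every push cap that lies on the counter straight down onto a spindle of its own (any spindle) until it is fully home on the grinding disc. Then tip all the walnuts from the copper scoop into the mill's hopper, and only after that turn the selector to the click marked by the long bar. Leave the empty scoop standing upright on the round board, and do not disturb the bowl, jar, lemon or copper cup.

Things in the scene. Friction and masses are not known exactly. Their poses are not given: they have to be found in the camera images.
- mill: The nut mill, fixed: a white enamelled base 220 (its x) x 380 (its y) x 50 mm high. Origin: centre of its underside, z up. On its deck: three identical upright spindles in a row along its y, a steel hopper box at its +y end and the selector knob near its -x, -y corner.
- seat0 (a point): Seat of spindle 0 (at the -y end of the row): the point on the spindle's axis level with the top of its dark grinding disc (60 mm wide, 70 mm above the counter); axes as the mill's. The plain steel spindle is 16 mm thick, rises 36 mm above this point and has a round tip. A cap pushed fully home has its underside here.
- seat1 (a point): Seat of spindle 1, like seat0, 85 mm further along the mill's +y.
- seat2 (a point): Seat of spindle 2, like seat0, 170 mm from seat0 along the mill's +y.
- hopper (a point): Centre of the hopper's inner floor, 55 mm above the counter; axes as the mill's. The hopper is an open steel box, outside 130 (x) x 120 (y) mm, walls 5 mm, rim 55 mm above this point.
- selector (a joint): Angle of the selector knob (rad), growing clockwise seen from above. It clicks into three detents, at 0.3 and 1.05 (each marked by a small round dot on the deck) and at 1.8 (marked by a single long bar: the grinding position). Stops at 0 and 2.1. Passing a click takes about 0.12 N m; left within about 0.3 of a detent it drifts into it.
- cap0: A push cap (2 or 3 of the three are present, all alike): round steel flange 62 mm wide and 8 high, above it a dark square grip 36 x 36 mm (sides along its x and y), top 48 mm above the flange's underside. About 90 g. Origin: centre of the underside, z up; it stands on its flange. Blind bore, 41 mm deep, open below, with four inner teeth 4 to 10 mm above the underside.
- cap1: A push cap like cap0. On a spindle a cap drops loosely to about 26 mm above the seat; from there the teeth bite and it takes a push of some 5 to 14 N all the way down. Held upright by its square grip it can be pushed down without slipping.
- cap2: A push cap like cap0. Let go on the bare spindle tip, before the teeth bite, it tips over; once pressed home it holds by itself.
- board: Round wooden board, 210 mm across and 16 thick, fixed, with a 34 mm wide tab handle toward its +x. Origin: centre of its underside.
- scoop: Copper scoop with the walnuts: flat trough, 88 (x) x 64 (y) mm, upright side and back walls 50 high, 3 thick. Origin: centre of its underside, z up. At its -x end the floor rises in a low pouring lip (25 degrees) ending at x = -72 mm, z = 16 mm; side walls end at x = -56. A stub handle, 12 thick, reaches back from the rear wall at z = 40 to x = 115. 160 g.
- nut0: A whole walnut, a ball 27 mm across, 12 g; origin at its centre. Starts in the scoop. Tipped over the lip, the nuts begin to roll out at about 30 degrees and are all out by 60.
- nut1: A walnut like nut0. The full scoop can be lifted from above across its side walls (64 mm) near its x = 0.
- nut2: A walnut like nut0.
- nut3: A walnut like nut0.
- nut4: A walnut like nut0.
- nut5: A walnut like nut0.
- green_bowl: Bystander: round green pastry bowl, 124 wide and 60 high (mm); stays where it is. Origin: centre of its underside.
- jam_jar: Bystander: closed jar, 64 wide and 85 high (mm); stays where it is. Origin: centre of its underside.
- lemon_half: Bystander: half lemon, cut face down, 62 wide and 33 high (mm); stays where it is. Origin: centre of its underside.
- copper_cup: Bystander: small empty copper cup, 90 wide and 55 high (mm); stays where it is. Origin: centre of its underside.
- selector_grip (a point): Grip point on the knob's axis, 87 mm above the counter, turning with the knob: x lies along the bar-shaped grip, which is 46 mm long and 14 thick and reaches from 24 mm below to 7 mm above this point, standing on a round skirt 48 mm wide. The bar's end with the white line is the pointer, toward this point's -x (the mill's -x when the joint is 0).

How it is judged:
By the outcome, as a careful person would: the job done as asked, in the order asked, and still so for the second after the job is handed in, with the robot touching nothing.
Of cap0, cap1, cap2 only 2 to 3 are there at a start; the rules pass over those that are not, and their reading is None.
At some moment in a run one of cap0, cap1, cap2 may be knocked a few centimetres aside while the robot is not near it.
It also fails if it takes over 208 s, if anything falls off the work surface, if the arm or the gripper's body presses on something with over 40 N, if the wrist force passes 120 N, or if a joint passes its speed limit or range.

## Robot

A 7-joint arm with a two-finger parallel gripper is mounted at the origin on the work surface. World frame = base frame: x ahead of the robot, y to its left, z up, the work surface at z = 0. Lengths are in m, angles in degrees, forces in N, time in s.
With the tool pointing down it reaches from about 0.35 to 0.9 m from the base axis. Payload 7.2 kg.
Tool frame: the origin (TCP) lies at the very end of the fingers, on their centre line; the grasp point (between the pads) lies r.hold_point_z behind it (r.hold_point_z is the distance from the TCP to the grasp point, in m); z points along the fingers, y is the line along which they close (so a half turn about z gives the same grasp; the last joint's range is limited). The gripper opens to 88 mm and grips with 3 to 60 N. Pads are 20 mm wide; open, the fingers measure 115 mm over their backs; the gripper's body (75 mm by 178 mm) begins 61 mm behind the grasp point.
Start: joints at [-78.85, 23.554, -0.728, 91.456, 0.321, 64.991, -4.71], TCP at [0.162, 0.604, 0.223] pointing down, gripper open.
Joint ranges: [-169.25, 169.25], [-16.82, 113.86], [-84.01, 82.57], [7.8, 145.47], [-59.2, 239.2], [7.22, 106.19], [-163.78, 163.78]. Speed limits (degrees/s): [136.94, 136.94, 172.46, 172.46, 180, 180, 180].

## Interface

Orientations are given as a 3x3 rotation matrix whose columns are the frame's x, y, z axes.
In Python, from plant import r gives the robot as it stands.
- The arm moves only by the shell command python3 drive.py [OPENING] [FORCE], which reads ROWS from standard input. ROWS is a JSON list of rows, 1 to 10 of them, each an object with the fields d (a list: dx, dy, dz in m), turn (a turn about the tool's z in degrees); a field left out counts as zero; each row is the pose to reach, as a shift and turn from the pose commanded when the command began, along the tool's axes at that moment; what a row does not reach only later rows make up. A row lasts 1/12 s, in which the tool goes at most 0.0417 m and 7.16 degrees, less where a joint would pass 70% of its speed; a pose out of reach is approached as far as the arm can. OPENING is the finger opening in m, set as the command begins (- or left out keeps the last). The fingers move at their own pace and stop on an object; FORCE is the grip in N (left out, the last holds). Time passes only in rows, so rows that do not move let the fingers close. It prints the time, the measured TCP pose, the force, the opening and the grip force at its end. Input that does not fit is refused with a message, and nothing moves.
- r.get_state(): the state, without advancing time (a new reading comes with each control period).
- r.grab_frame(name): name is "side" or "top" or "wrist"; returns the picture (384x512x3 uint8, red, green, blue); there is no depth.
- r.camera_model(name): a dict with "camera_matrix" (3x3 intrinsics, pixels), "D" ([k1, k2, p1, p2, k3] as OpenCV has them; the pictures are not rectified), "position" and "orientation" of the camera in the world; the wrist camera has in their place "tool_from_camera" (4x4, takes a point from camera to tool coordinates, whose origin is the TCP and whose axes are the flange's). Camera axes: x right, y up, looking along -z (the intrinsics and any distortion apply to the point x, -y, -z); pixel columns grow to the right and rows downward; lengths in m; the calibration is good to about 2 mm. A picture is of the moment at which its call begins: read the wrist's pose just before it. camera_model takes no time and is no camera call.
- r.job_done(): hands the job in; it is judged then, once.
The state is a dict: "t": time; "qpos": joint angles; "qd": joint speeds; "joint_efforts": joint torques, N m; "eef_pos": TCP position; "eef_rot": TCP orientation; "force": force on the tool from outside, world axes, zero at the start; "ft_torque": the same for the moment, N m; "opening": finger opening in m; "gripper_force": force on a finger pad.
Only numpy, scipy, OpenCV 4.12 (cv2) and the standard library are available. Lean on these libraries where they do the work, as an engineer would, in place of code of your own. Each camera call takes 0.05 s, during which the arm holds its last target. There are 200 camera calls.

## Working session

There is one attempt and no reset: what is moved stays moved. The work goes in short steps, Python scripts to look and compute and a shell command to move; the robot and the scene stay as the last step left them, time stands still between calls to the robot, and variables do not carry over. Pictures are saved under pics/ and viewed, at most 14 in all, crops included, and the job is handed in when it is done.

```bash
ls; mkdir -p pics; python3 - <<'E'
from plant import r
import cv2,numpy as np
print(r.get_state(), r.hold_point_z)
for n in("side","top","wrist"):
    m=r.camera_model(n); print(n,m)
    cv2.imwrite(f"pics/{n}0.png",r.grab_frame(n)[:,:,::-1])
E
```

```text
drive.py
pics
plant.py
{'t': 0.0, 'qpos': array([-78.85053373,  23.60093568,  -0.73059548,  91.50378893,
         0.31954757,  64.99154485,  -4.71030932]), 'qd': array([-0.02952349,  0.00909001,  0.07780318,  0.03610462, -0.04220062,
        0.00544161, -0.04280535]), 'joint_efforts': array([-4.90145048e-04, -5.87934494e+01,  6.41179942e-01, -2.91069388e+01,
       -5.39344351e-02,  1.84991764e-02,  1.33340282e-04]), 'eef_pos': array([0.16224034, 0.60303931, 0.22180075]), 'eef_rot': array([[-9.65678239e-01,  2.59741057e-01, -3.49026922e-04],
       [ 2.59741279e-01,  9.65676904e-01, -1.60774701e-03],
       [-8.05506711e-05, -1.64322300e-03, -9.99998647e-01]]), 'force': array([-0.04982481,  0.84175491, -0.26661751]), 'ft_torque': array([-0.07232531,  0.03594167,  0.01333623]), 'gripper_force': 0.0, 'opening': 0.0879586913033584} 0.0187
side {'camera_matrix': array([[471.14461592,   0.        , 263.00204805],
       [  0.        , 471.14461592, 205.63305517],
       [  0.        ,   0.        ,   1.        ]]), 'D': array([-
[... 672 characters left out ...]
9986418,  0.01544772, -0.00574424],
       [-0.00456312,  0.07543617,  0.99714019]])}
wrist {'camera_matrix': array([[326.25754746,   0.        , 256.48652545],
       [  0.        , 326.25754746, 185.84938437],
       [  0.        ,   0.        ,   1.        ]]), 'D': array([0.00898019, 0.        , 0.        , 0.        , 0.        ]), 'tool_from_camera': array([[ 7.97671862e-05,  9.68191560e-01,  2.50210104e-01,
         6.90919920e-02],
       [ 9.99999839e-01, -2.17655858e-04,  5.23421674e-04,
         1.93571960e-04],
       [ 5.61232142e-04,  2.50210022e-01, -9.68191422e-01,
        -1.62089088e-01],
       [ 0.00000000e+00,  0.00000000e+00,  0.00000000e+00,
         1.00000000e+00]])}
```
View pics/top0.png

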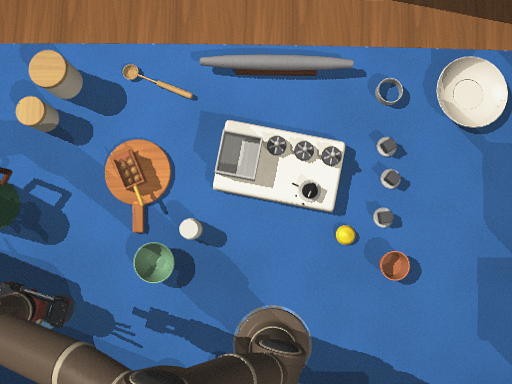

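View pics/side0.png

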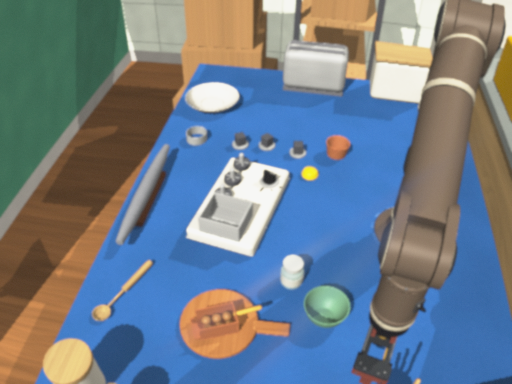

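```bash
cat > h.py <<'E'
from plant import r
import cv2,numpy as np
def cam(n,st=None):
    m=r.camera_model(n)
    if n=="wrist":
        st=st or r.get_state(); T=np.eye(4);T[:3,:3]=st["eef_rot"];T[:3,3]=st["eef_pos"]
        C=T@m["tool_from_camera"]; R,p=C[:3,:3],C[:3,3]
    else: R,p=m["orientation"],m["position"]
    return m["camera_matrix"],m["D"],R@np.diag([1,-1,-1]),p   # cv axes
def rays(c,px):
    u=cv2.undistortPoints(np.array(px,float).reshape(-1,1,2),c[0],c[1]).reshape(-1,2)
    d=np.c_[u,np.ones(len(u))]@c[2].T
    return d/np.linalg.norm(d,axis=1)[:,None]
def plane(c,px,z):
    d=rays(c,px); return c[3]+d*((z-c[3][2])/d[:,2])[:,None]
def tri(cs,pxs):
    A=np.zeros((3,3));b=np.zeros(3);L=[]
    for c,p in zip(cs,pxs):
        d=rays(c,[p])[0];M=np.eye(3)-np.outer(d,d);A+=M;b+=M@c[3];L.append((M,c[3]))
    x=np.linalg.solve(A,b);return x,max(np.linalg.norm(M@(x-p)) for M,p in L)
def proj(c,P):
    P=np.atleast_2d(P);q=(P-c[3])@c[2]
    return cv2.projectPoints(q,np.zeros(3),np.zeros(3),c[0],c[1])[0].reshape(-1,2)
def tool(P,st=None):
    st=st or r.get_state();return (np.atleast_2d(P)-st["eef_pos"])@st["eef_rot"]
E
python3 - <<'E'
from h import *
np.set_printoptions(precision=4,suppress=True)
t=cam("top")
for n,p,z in [("cap",(386,147),.045),("cap",(391,179),.045),("cap",(382,217),.045),("knob",(310,190),.09),
 ("s",(276,146),.1),("s",(304,151),.1),("s",(331,156),.1),("hop",(240,157),.11),("board",(138,172),.016),("tab",(138,230),.016),("jar",(190,229),.085),("bowl",(154,263),.06),("lemon",(345,235),.03),("cup",(395,265),.055)]:
    print(n,plane(t,[p],z)[0])
a=cv2.imread("pics/top0.png")
b=cv2.resize(a[100:280,90:430],None,fx=2.35,fy=2.35,interpolation=cv2.INTER_CUBIC);cv2.imwrite("pics/topc.png",b)
E
```

```text
cap [ 0.6155 -0.3438  0.045 ]
cap [ 0.5164 -0.3587  0.045 ]
cap [ 0.3992 -0.3305  0.045 ]
knob [ 0.4751 -0.1049  0.09  ]
s [ 0.6038 -0.002   0.1   ]
s [ 0.5901 -0.0852  0.1   ]
s [ 0.5764 -0.1655  0.1   ]
hop [0.5678 0.1039 0.11  ]
board [0.5292 0.4278 0.016 ]
tab [0.3475 0.4217 0.016 ]
jar [0.3539 0.2494 0.085 ]
bowl [0.2498 0.3591 0.06  ]
lemon [ 0.3427 -0.2199  0.03  ]
cup [ 0.2548 -0.3674  0.055 ]
```

View pics/topc.png

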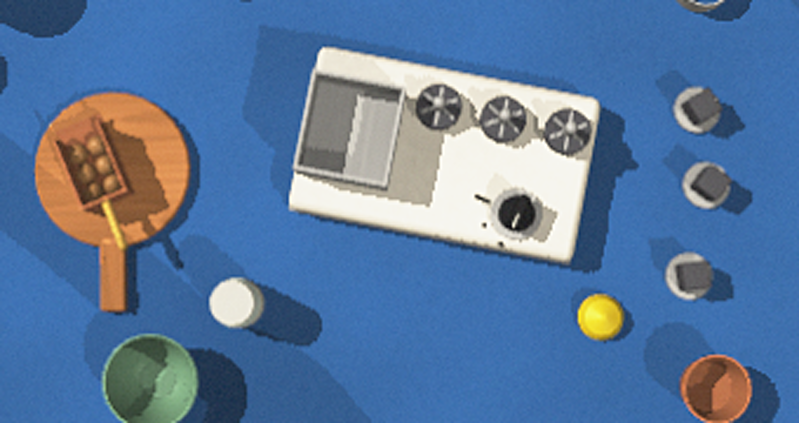

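The picture shows three caps at top-view pixels (386,147), (391,179) and (382,217). The spindles run from (276,146) to (331,156), the knob is at (310,190) with its long bar at about (295,184), and the scoop stands on the board at (130,170). I'll move over the mill first, then to the caps for wrist views.

```bash
echo '[{"d": [-0.26,-0.25,-0.1]},{"d": [-0.26,-0.25,-0.1]},{"d": [-0.26,-0.25,-0.1]},{"d": [-0.26,-0.25,-0.1]},{"d": [-0.26,-0.25,-0.1]},{"d": [-0.26,-0.25,-0.1]},{"d": [-0.26,-0.25,-0.1]},{"d": [-0.26,-0.25,-0.1]},{"d": [-0.26,-0.25,-0.1]},{"d": [-0.26,-0.25,-0.1]}]' | python3 drive.py
echo '[{"d": [-0.24,-0.24,0]},{"d": [-0.24,-0.24,0]},{"d": [-0.24,-0.24,0]},{"d": [-0.24,-0.24,0]},{"d": [-0.24,-0.24,0]},{"d": [-0.24,-0.24,0]},{"d": [-0.24,-0.24,0]},{"d": [-0.24,-0.24,0]},{"d": [-0.24,-0.24,0]},{"d": [-0.24,-0.24,0]}]' | python3 drive.py
echo '[{},{},{}]' | python3 drive.py
python3 - <<'E'
from h import *
import pickle
st=r.get_state();a=r.grab_frame("wrist");pickle.dump(st,open("w1.pkl","wb"))
cv2.imwrite("pics/w1.png",a[:,:,::-1]);cv2.imwrite("pics/w1b.png",cv2.resize(a[:,:,::-1],(784,588),interpolation=cv2.INTER_CUBIC));print(st["eef_pos"],st["qpos"])
E
```

```text
t: 0.98
eef_pos: [0.3532, 0.2882, 0.325]
eef_rot: [[-0.963, 0.269, 0.004], [0.269, 0.963, 0.001], [-0.003, 0.002, -1.0]]
force: [-0.1, 0.1, 0.2]
opening: 0.0878
gripper_force: 0.0
t: 1.82
eef_pos: [0.5185, -0.0024, 0.3223]
eef_rot: [[-0.964, 0.265, -0.0], [0.265, 0.964, -0.001], [-0.0, -0.001, -1.0]]
force: [0.2, 0.7, -1.0]
opening: 0.0881
gripper_force: 0.0
t: 2.07
eef_pos: [0.5174, 0.0024, 0.3225]
eef_rot: [[-0.966, 0.257, -0.0], [0.257, 0.966, 0.001], [0.001, 0.001, -1.0]]
force: [-0.9, 0.2, 0.0]
opening: 0.0875
gripper_force: 0.0
[0.51737631 0.00237898 0.32252104] [-31.91670751   8.69579744  30.4294457   99.40489117  -4.63270669
  73.16107092  74.67297406]
```

View pics/w1b.png

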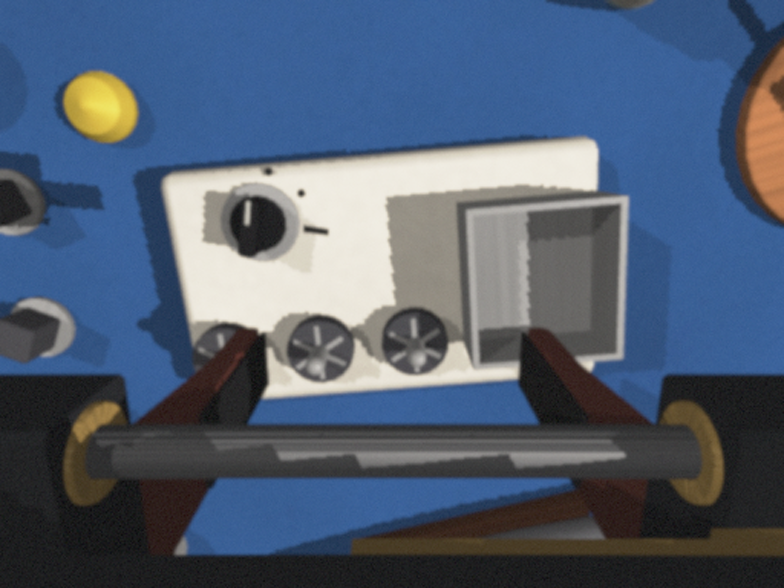

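The wrist view shows the knob pointer at (247,212), with dots at (268,171) and (301,192) and the bar at (316,231). Discs 1 and 2 are at (320,348) and (414,341), and the hopper is to the right. I'll take a second mill view and then one of the caps.

```bash
echo '[{"d": [-0.12,-0.075,0]},{"d": [-0.12,-0.075,0]},{"d": [-0.12,-0.075,0]},{"d": [-0.12,-0.075,0]},{"d": [-0.12,-0.075,0]},{"d": [-0.12,-0.075,0]},{"d": [-0.12,-0.075,0]},{"d": [-0.12,-0.075,0]}]' | python3 drive.py >/dev/null
cat > snap.py <<'E'
import sys,pickle
from h import *
n=sys.argv[1]
st=r.get_state();a=r.grab_frame("wrist");pickle.dump(st,open(n+".pkl","wb"))
a=a[:,:,::-1];cv2.imwrite(f"pics/{n}.png",a);cv2.imwrite(f"pics/{n}b.png",cv2.resize(a,(784,588),interpolation=cv2.INTER_CUBIC));print(st["t"],st["eef_pos"])
E
python3 snap.py w2
echo '[{"d": [-0.05,-0.22,0]},{"d": [-0.05,-0.22,0]},{"d": [-0.05,-0.22,0]},{"d": [-0.05,-0.22,0]},{"d": [-0.05,-0.22,0]},{"d": [-0.05,-0.22,0]},{"d": [-0.05,-0.22,0]},{"d": [-0.05,-0.22,0]},{"d": [-0.05,-0.22,0]}]' | python3 drive.py >/dev/null
python3 snap.py w3
python3 - <<'E'
import cv2,numpy as np
a=cv2.imread("pics/w2.png");b=cv2.imread("pics/w3.png")
cv2.imwrite("pics/w23.png",np.hstack([cv2.resize(x[:330],None,fx=.78,fy=.78) for x in(a,b)]))
E
```

```text
2.7833 [ 0.61387402 -0.10123745  0.32285796]
3.5833 [ 0.60612923 -0.32641734  0.32278085]
```

View pics/w2b.png

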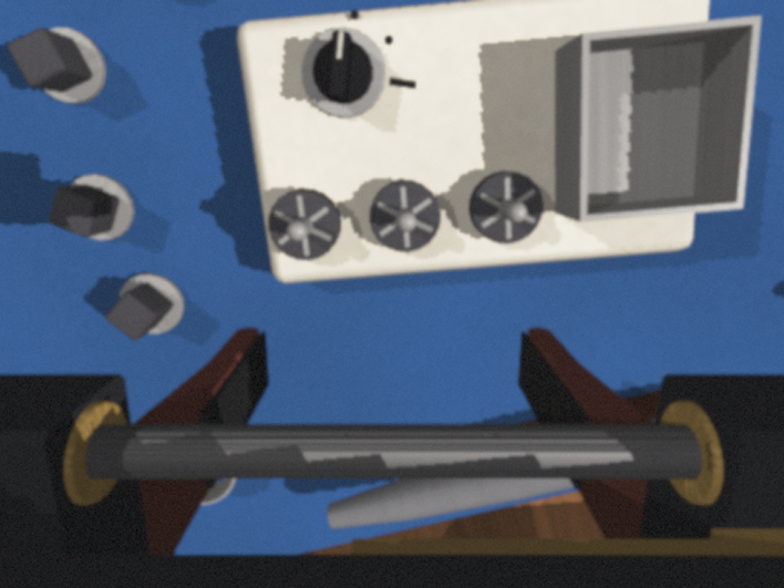

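View pics/w3b.png

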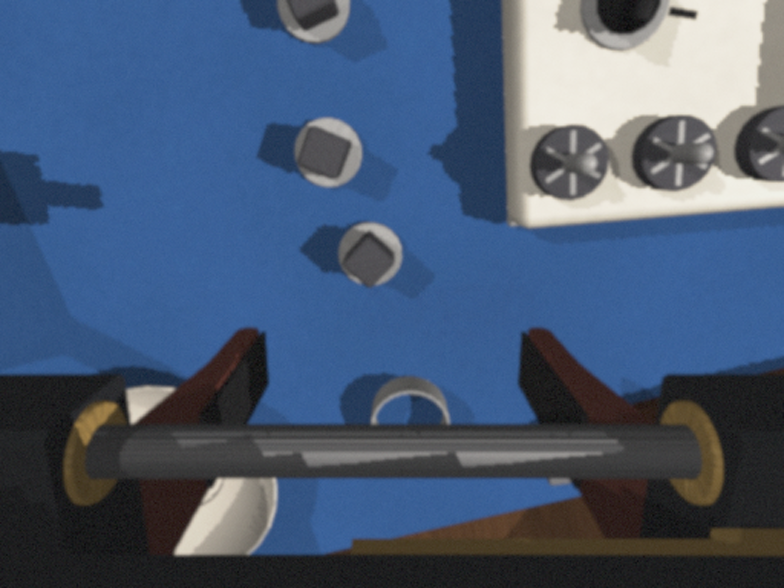

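```bash
cat > meas.py <<'E'
from h import *
import pickle
np.set_printoptions(precision=4,suppress=True)
S=1.53125
def load(n):
    if n=="top": return cv2.imread("pics/top0.png"),cam("top")
    return cv2.imread(f"pics/{n}.png"),cam("wrist",pickle.load(open(n+".pkl","rb")))
def disc(n,px,rad,vmax=100,smax=110):
    a,c=load(n);h=cv2.cvtColor(a,cv2.COLOR_BGR2HSV)
    m=((h[...,2]<vmax)&(h[...,1]<smax)).astype(np.uint8)
    w=np.zeros_like(m);cv2.circle(w,tuple(int(round(v)) for v in px),rad,1,-1);m&=w
    k=np.ones((3,3),np.uint8);m=cv2.morphologyEx(cv2.morphologyEx(m,cv2.MORPH_CLOSE,np.ones((5,5),np.uint8)),cv2.MORPH_OPEN,k)
    cs=max(cv2.findContours(m,0,1)[0],key=cv2.contourArea)
    e=cv2.fitEllipse(cv2.convexHull(cs));return np.array(e[0]),e[1],c
E
python3 - <<'E'
from meas import *
D={0:[("w2",304,224),("w3",570,162)],1:[("w1",320,348),("w2",404,216),("w3",675,152)],2:[("w1",414,341),("w2",506,207)]}
T={0:(331,156),1:(304,151),2:(276,146)}
for i in D:
    L=[disc(n,(x/S,y/S),27) for n,x,y in D[i]]
    for l in L: print(i,l[0],l[1],plane(l[2],[l[0]],.07)[0])
    try:
        t=disc("top",T[i],13); print("top",t[0],t[1],plane(t[2],[t[0]],.07)[0])
    except Exception as e: print(e)
    L2=[l for l in L]; print("tri",tri([l[2] for l in L2],[l[0] for l in L2]))
tips={0:[("w2",297,232),("w3",590,163)],1:[("w2",406,221),("w3",706,153)],2:[("w2",518,213)]}
for i in tips:
    C=[load(n)[1] for n,x,y in tips[i]];P=[(x/S,y/S) for n,x,y in tips[i]]
    print("tip",i,[plane(c,[p],.1)[0] for c,p in zip(C,P)], tri(C,P) if len(C)>1 else "")
# caps in w3
a,c=load("w3");h=cv2.cvtColor(a,cv2.COLOR_BGR2HSV);m=(h[...,1]<70).astype(np.uint8)
for p in [(315,0),(328,152),(370,255)]:
    w=np.zeros_like(m);cv2.circle(w,(int(p[0]/S),int(p[1]/S)),30,1,-1)
    cs=max(cv2.findContours(m&w,0,1)[0],key=cv2.contourArea);e=cv2.fitEllipse(cv2.convexHull(cs));print("cap",e,plane(c,[e[0]],.008)[0])
E
```

```text
0 [198.3865 145.6921] (43.8203125, 46.62092208862305) [ 0.5807 -0.1686  0.07  ]
0 [370.8788 105.3507] (45.837032318115234, 51.3566780090332) [ 0.5804 -0.1732  0.07  ]
top [331.0085 155.8369] (18.56578254699707, 19.363780975341797) [ 0.5814 -0.1698  0.07  ]
tri (array([ 0.5813, -0.1704,  0.0614]), np.float64(4.5638768247701294e-05))
1 [209.0793 226.7572] (41.80294418334961, 43.37431716918945) [ 0.5928 -0.0841  0.07  ]
1 [263.7267 140.3303] (44.579769134521484, 45.69894027709961) [ 0.5955 -0.0866  0.07  ]
1 [439.5537  98.909 ] (46.89800262451172, 52.60498046875) [ 0.5947 -0.0908  0.07  ]
top [303.7668 150.5156] (18.57371711730957, 18.887189865112305) [ 0.5963 -0.0872  0.07  ]
tri (array([ 0.5961, -0.0864,  0.0613]), np.float64(0.0005157859740411841))
2 [270.4087 221.6767] (42.58580017089844, 43.56251907348633) [ 0.6071 -0.0019  0.07  ]
2 [330.1915 134.1389] (44.98033905029297, 49.23821258544922) [ 0.6096 -0.0036  0.07  ]
top [276.2599 145.2952] (18.633176803588867, 19.0593204498291) [ 0.611  -0.0036  0.07  ]
tri (array([ 0.6107, -0.0022,  0.0613]), np.float64(0.0003250058476874939))
tip 0 [array([ 0.5835, -0.1696,  0.1   ]), array([ 0.5829, -0.1673,  0.1   ])] (array([ 0.5828, -0.1687,  0.1039]), np.float64(0.00031655669903442205))
tip 1 [array([ 0.597 , -0.0859,  0.1   ]), array([ 0.5981, -0.0832,  0.1   ])] (array([ 0.5969, -0.0859,  0.1046]), np.float64(0.0004942292350875138))
tip 2 [array([ 0.6132, -0.0014,  0.1   ])] 
cap ((204.55076599121094, 2.6914024353027344), (47.12350845336914, 50.105167388916016), 163.77407836914062) [ 0.4007 -0.3419  0.008 ]
cap ((213.88331604003906, 98.94857788085938), (43.934852600097656, 45.973243713378906), 148.3511199951172) [ 0.5208 -0.3654  0.008 ]
cap ((241.3790740966797, 165.21054077148438), (41.351226806640625, 42.053409576416016), 112.88212585449219) [ 0.6223 -0.3535  0.008 ]
```

```bash
cat > cap.py <<'E'
# usage: cap.py picname x y  (approx flange pixel, native) -> cap pose, tool-axis move
import sys
from meas import *
def cap(n,px,R=34):
    a,c=load(n);h=cv2.cvtColor(a,cv2.COLOR_BGR2HSV)
    w=np.zeros(a.shape[:2],np.uint8);cv2.circle(w,tuple(int(v) for v in px),R,1,-1)
    big=lambda m:max(cv2.findContours(cv2.morphologyEx(m.astype(np.uint8)&w,cv2.MORPH_OPEN,np.ones((3,3),np.uint8)),0,1)[0],key=cv2.contourArea)
    f=cv2.fitEllipse(cv2.convexHull(big(h[...,1]<70)))[0]
    V=h[...,2]; m=(h[...,1]<90)&(V<112); g=big(m); q=cv2.boxPoints(cv2.minAreaRect(g))
    P=plane(c,q,.048);F=plane(c,[f],.008)[0]
    e=[P[1]-P[0],P[2]-P[1]];L=[np.linalg.norm(v) for v in e]
    v=e[int(np.argmax(L))];yaw=np.degrees(np.arctan2(v[1],v[0]))
    return F,P.mean(0),L,yaw,q
if __name__=="__main__":
    F,G,L,yaw,q=cap(sys.argv[1],(float(sys.argv[2]),float(sys.argv[3])))
    st=r.get_state();R=st["eef_rot"];ty=np.degrees(np.arctan2(R[1,1],R[0,1]))
    d=(yaw-ty+45)%90-45
    print("flange",F,"grip",G,"sides",L,"yaw",yaw,"world turn",d,"-> tool turn",-d,"other",-(d-np.sign(d)*90))
    print("tool move to flange xy:",tool([*F[:2],.0])[0], "grip", tool([*G[:2],0])[0],"q7",st["qpos"][6])
E
python3 cap.py w3 213.9 98.9; python3 cap.py w3 241 165
```

```text
flange [ 0.5208 -0.3654  0.008 ] grip [ 0.5221 -0.3681  0.048 ] sides [np.float64(0.04001008281542233), np.float64(0.04464369525617164)] yaw 57.263527656042776 world turn -17.855974715695716 -> tool turn 17.855974715695716 other -72.14402528430429
tool move to flange xy: [ 0.0727 -0.0606  0.3227] grip [ 0.0707 -0.0629  0.3227] q7 112.47982802312733
flange [ 0.6223 -0.3535  0.008 ] grip [ 0.6159 -0.3571  0.048 ] sides [np.float64(0.043610797874941105), np.float64(0.049698314063053695)] yaw 29.620771614284415 world turn 44.50126924254593 -> tool turn -44.50126924254593 other 45.49873075745407
tool move to flange xy: [-0.0224 -0.023   0.3228] grip [-0.0171 -0.0282  0.3228] q7 112.47982802312733
```

```bash
echo '[{"d": [0.006,-0.04,0.12],"turn": 18},{"d": [0.006,-0.04,0.12],"turn": 18},{"d": [0.006,-0.04,0.12],"turn": 18},{"d": [0.006,-0.04,0.12],"turn": 18},{"d": [0.006,-0.04,0.12],"turn": 18},{"d": [0.006,-0.04,0.12],"turn": 18}]' | python3 drive.py >/dev/null
python3 snap.py w4
python3 - <<'E'
from h import *
import pickle
c=cam("wrist",pickle.load(open("w4.pkl","rb")))
print(proj(c,[[.5208,-.3654,.008],[.62,-.354,.008],[.4,-.342,.008]]))
E
echo
```

```text
4.1333 [ 0.59110984 -0.36429523  0.20487186]
[[220.26364406 111.24015181]
 [278.09356025 181.20488538]
 [170.24116265  -8.43571772]]
```

View pics/w4b.png

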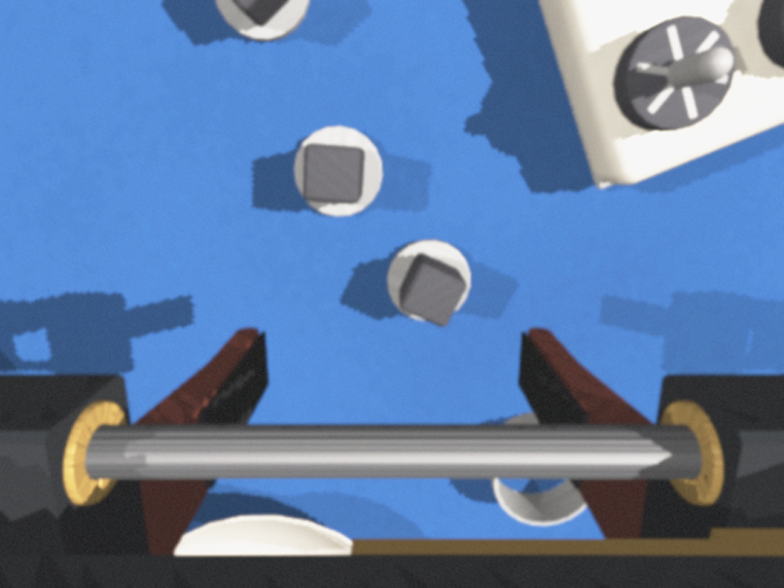

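The middle cap is at view pixel (338,172) with its grip now aligned to the tool. The far cap is at (430,280), turned about 25°.

```bash
python3 cap.py w4 220 112; python3 cap.py w4 280 183
python3 - <<'E'
from meas import *
# heights from two views: grip top corners / flange centre, w3 & w4
import cap
a=cap.cap("w3",(213.9,98.9));b=cap.cap("w4",(220,112))
print(tri([load("w3")[1],load("w4")[1]],[a[4].mean(0),b[4].mean(0)]))
d=disc("w4",(676/S,73/S),40);print(d[0],plane(d[2],[d[0]],.07),"tip",plane(d[2],[(722/S,60/S)],.1))
E
```

```text
flange [ 0.5209 -0.3652  0.008 ] grip [ 0.5246 -0.3864  0.048 ] sides [np.float64(0.002767734099599288), np.float64(0.005297359055077723)] yaw 11.351305586803605 world turn 44.16179983062 -> tool turn -44.16179983062 other 45.83820016938
tool move to flange xy: [ 0.0597 -0.0389  0.2054] grip [ 0.0452 -0.0547  0.2054] q7 102.3234372045561
flange [ 0.6231 -0.3535  0.008 ] grip [ 0.6073 -0.352   0.048 ] sides [np.float64(0.043131487566949074), np.float64(0.025981072077285703)] yaw 82.40662427579981 world turn 25.217118519616207 -> tool turn -25.217118519616207 other 64.7828814803838
tool move to flange xy: [-0.0198  0.0263  0.2058] grip [-0.0057  0.019   0.2057] q7 102.3234372045561
(array([ 0.5344, -0.322 ,  0.3907]), np.float64(0.0011596038598308358))
[419.2508  54.5125] [[ 0.5757 -0.1904  0.07  ]] tip [[ 0.5829 -0.1667  0.1   ]]
```

```bash
sed -i 's/V=h\[...,2\]; m=.*; g=big(m);/V=h[...,2]; fm=np.zeros_like(w);cv2.circle(fm,tuple(int(v) for v in f),22,1,-1); th=cv2.threshold(V[fm>0].reshape(-1,1),0,255,cv2.THRESH_OTSU)[0]; g=big((h[...,1]<110)\&(V<th));/' cap.py
echo '[{"d": [0.06,-0.039,0.1]},{"d": [0.06,-0.039,0.1]},{"d": [0.06,-0.039,0.1]},{"d": [0.06,-0.039,0.1]},{"d": [0.06,-0.039,0.1]},{"d": [0.06,-0.039,0.1]}]' | python3 drive.py .06 >/dev/null
python3 - <<'E'
from meas import *
print(tri([load("w3")[1],load("w4")[1]],[(324/S,152/S),(334/S,173.5/S)]))
st=r.get_state();print(st["eef_pos"],tool([.5209,-.3652,.014])[0],st["opening"])
E
python3 cap.py w4 220 112
```

```text
(array([ 0.5238, -0.3588,  0.0905]), np.float64(0.00022640189783756638))
[ 0.5204 -0.3659  0.1053] [0.0004 0.0008 0.0913] 0.06018627528061868
flange [ 0.5209 -0.3652  0.008 ] grip [ 0.522  -0.3683  0.048 ] sides [np.float64(0.043229476163263496), np.float64(0.039226123182990714)] yaw 57.251192536417015 world turn 0.1827690818922889 -> tool turn -0.1827690818922889 other 89.81723091810771
tool move to flange xy: [0.0004 0.0007 0.1053] grip [-0.0022 -0.0012  0.1054] q7 108.79457074635148
```

```bash
echo '[{"d": [0,0,0.04]},{"d": [0,0,0.075]},{"d": [0,0,0.091]},{"d": [0,0,0.091]},{"d": [0,0,0.091]}]' | python3 drive.py - >/dev/null
echo '[{},{},{},{},{}]' | python3 drive.py 0 40
echo '[{"d": [0,0,-0.04]},{"d": [0,0,-0.08]},{"d": [0,0,-0.12]},{"d": [0,0,-0.16]},{"d": [0,0,-0.16]},{"d": [0,0,-0.16]}]' | python3 drive.py
python3 - <<'E'
from h import *
print(tool([.582,-.1692,.18])[0],tool([.5965,-.0863,.18])[0],tool([.6115,-.0022,.18])[0])
E
python3 snap.py w5
```

```text
t: 5.52
eef_pos: [0.5185, -0.3657, 0.0129]
eef_rot: [[-0.838, 0.545, 0.002], [0.545, 0.838, -0.0], [-0.002, 0.001, -1.0]]
force: [-0.4, 2.9, 6.9]
opening: 0.0362
gripper_force: 39.6
t: 6.02
eef_pos: [0.5188, -0.3664, 0.1743]
eef_rot: [[-0.838, 0.545, 0.005], [0.545, 0.838, -0.002], [-0.005, 0.001, -1.0]]
force: [0.5, 1.3, -1.8]
opening: 0.0358
gripper_force: 39.6
[ 0.05453859  0.19981303 -0.00575758] [ 0.08760068  0.2772052  -0.00585204] [ 0.1208982   0.35587589 -0.00594654]
6.0167 [ 0.51875553 -0.3664331   0.17433488]
```

View pics/w5b.png

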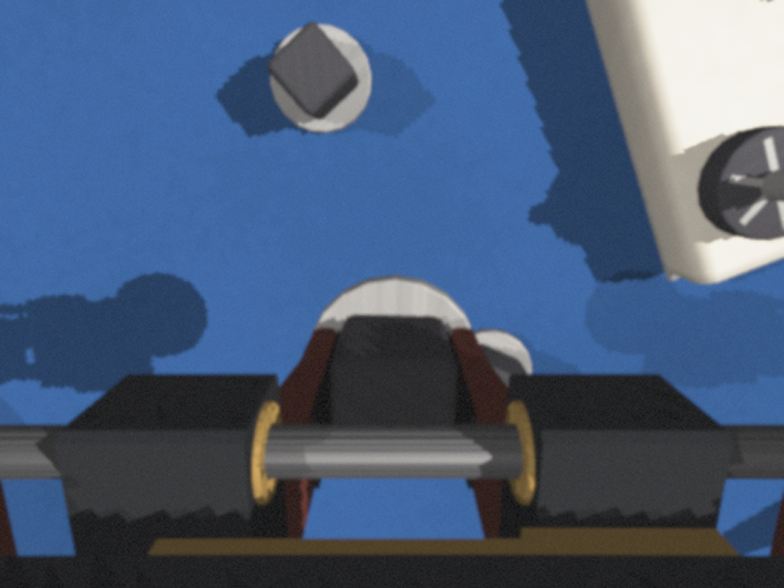

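The cap is held, with its flange front edge at (393,277). From that I'll compute the cap's centre offset in the tool frame.

```bash
python3 - <<'E'
from meas import *
m=r.camera_model("wrist");T=m["tool_from_camera"];c=(m["camera_matrix"],m["D"],T[:3,:3]@np.diag([1,-1,-1]),T[:3,3])
for z in(.005,.013): print(plane(c,[(393/S,277/S),(320/S,322/S),(470/S,322/S)],z))
E
```

```text
[[ 0.0286 -0.0001  0.005 ]
 [ 0.0123 -0.0258  0.005 ]
 [ 0.0123  0.027   0.005 ]]
[[ 0.0267 -0.0001  0.013 ]
 [ 0.0096 -0.027   0.013 ]
 [ 0.0096  0.0283  0.013 ]]
```

```bash
echo '[{"d": [0.058,0.1995,0.03]},{"d": [0.058,0.1995,0.03]},{"d": [0.058,0.1995,0.03]},{"d": [0.058,0.1995,0.03]},{"d": [0.058,0.1995,0.03]},{"d": [0.058,0.1995,0.03]},{"d": [0.058,0.1995,0.03]},{"d": [0.058,0.1995,0.03]}]' | python3 drive.py >/dev/null
echo '[{},{}]' | python3 drive.py
python3 - <<'E'
from meas import *
print(tool([.579,-.1675,.12])[0])
for n in("side","top"): cv2.imwrite(f"pics/{n}1.png",r.grab_frame(n)[:,:,::-1])
a=cv2.imread("pics/side1.png");b=cv2.imread("pics/top1.png")
P=np.array([[.582,-.1692,.11]]);u=proj(cam("side"),P)[0].astype(int);v=proj(cam("top"),P)[0].astype(int)
f=lambda a,u:cv2.resize(a[u[1]-40:u[1]+40,u[0]-40:u[0]+40],(390,390),interpolation=cv2.INTER_CUBIC)
print(u,v);cv2.imwrite("pics/c1.png",np.hstack([f(a,u),f(b,v)]))
E
```

```text
t: 6.9
eef_pos: [0.5771, -0.1687, 0.1414]
eef_rot: [[-0.837, 0.548, -0.001], [0.548, 0.837, -0.001], [0.0, -0.001, -1.0]]
force: [0.7, 0.0, -0.1]
opening: 0.0366
gripper_force: 39.6
[-0.001   0.002   0.0214]
[241 151] [332 153]
```

View pics/c1.png

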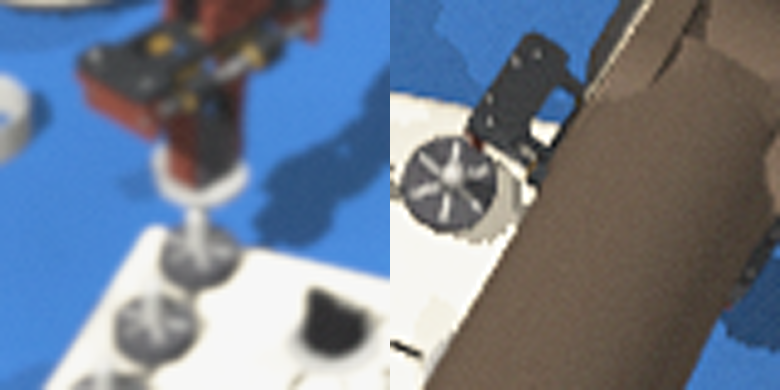

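The side view shows the flange at (200,178) directly above the spindle tip at (198,212). They look aligned, so I'll descend gently.

```bash
echo '[{"d": [-0.001,0.002,0.01]},{"d": [-0.001,0.002,0.018]},{"d": [-0.001,0.002,0.022]},{"d": [-0.001,0.002,0.026]},{"d": [-0.001,0.002,0.03]},{"d": [-0.001,0.002,0.03]}]' | python3 drive.py
echo '[{"d": [0,0,0.003]},{"d": [0,0,0.006]},{"d": [0,0,0.009]},{"d": [0,0,0.009]}]' | python3 drive.py
```

```text
t: 7.5
eef_pos: [0.5799, -0.1663, 0.111]
eef_rot: [[-0.838, 0.546, 0.0], [0.546, 0.838, -0.001], [-0.001, -0.001, -1.0]]
force: [0.6, -1.3, -0.4]
opening: 0.0359
gripper_force: 39.6
t: 7.83
eef_pos: [0.5802, -0.168, 0.1028]
eef_rot: [[-0.837, 0.547, 0.002], [0.547, 0.837, -0.003], [-0.003, -0.002, -1.0]]
force: [3.7, -8.2, -7.5]
opening: 0.0356
gripper_force: 39.6
```

```bash
echo '[{"d": [-0.002,-0.0015,0.003]},{"d": [-0.002,-0.0015,0.006]},{"d": [-0.002,-0.0015,0.009]},{"d": [-0.002,-0.0015,0.012]},{"d": [-0.002,-0.0015,0.015]},{"d": [-0.002,-0.0015,0.015]}]' | python3 drive.py
echo '[{"d": [0,0,0.002]},{"d": [0,0,0.004]},{"d": [0,0,0.006]},{"d": [0,0,0.006]}]' | python3 drive.py
```

```text
t: 8.33
eef_pos: [0.5803, -0.1682, 0.088]
eef_rot: [[-0.838, 0.546, -0.0], [0.546, 0.838, 0.0], [0.0, 0.0, -1.0]]
force: [-1.1, -0.8, -1.0]
opening: 0.0359
gripper_force: 39.6
t: 8.67
eef_pos: [0.5803, -0.1682, 0.0828]
eef_rot: [[-0.838, 0.546, -0.0], [0.546, 0.838, 0.001], [0.0, 0.001, -1.0]]
force: [-6.9, 1.1, 13.9]
opening: 0.036
gripper_force: 39.6
```

```bash
echo '[{"d": [0,0,0.002]},{"d": [0,0,0.003]},{"d": [0,0,0.003]},{"d": [0,0,0.003]}]' | python3 drive.py
```

```text
t: 9.0
eef_pos: [0.5805, -0.1683, 0.0827]
eef_rot: [[-0.837, 0.547, 0.001], [0.547, 0.837, 0.002], [0.0, 0.003, -1.0]]
force: [-16.0, 4.5, 41.0]
opening: 0.0362
gripper_force: 39.9
```

```bash
echo '[{"d": [0,0,-0.006]},{"d": [0,0,-0.006]},{"d": [0,0,-0.006]},{"d": [0,0,-0.006]},{"d": [0,0,-0.006]}]' | python3 drive.py .06 >/dev/null
echo '[{"d": [0,0,-0.04]},{"d": [0,0,-0.08]},{"d": [-0.03,-0.02,-0.11],"turn": -5},{"d": [-0.06,-0.04,-0.11],"turn": -10},{"d": [-0.09,-0.06,-0.11],"turn": -15},{"d": [-0.12,-0.08,-0.11],"turn": -20},{"d": [-0.15,-0.09,-0.11],"turn": -25},{"d": [-0.187,-0.105,-0.11],"turn": -25},{"d": [-0.187,-0.105,-0.11],"turn": -25},{"d": [-0.187,-0.105,-0.11],"turn": -25}]' | python3 drive.py >/dev/null
echo '[{},{},{}]' | python3 drive.py
python3 snap.py w6
python3 - <<'E'
from h import *
import pickle
c=cam("wrist",pickle.load(open("w6.pkl","rb")))
print(proj(c,[[.623,-.3535,.008],[.4,-.342,.008],[.583,-.17,.118],[.5975,-.087,.106]]))
E
```

```text
t: 10.5
eef_pos: [0.6803, -0.3563, 0.1952]
eef_rot: [[-0.99, 0.139, 0.001], [0.139, 0.99, 0.001], [-0.001, 0.001, -1.0]]
force: [-0.5, 0.9, 0.5]
opening: 0.0601
gripper_force: 0.0
10.5 [ 0.6803135  -0.35632805  0.19518338]
[[ 251.26065825  113.19195385]
 [ 227.62172292 -150.33846967]
 [ 513.61536298   18.16520178]
 [ 621.70094855   25.95302757]]
```

View pics/w6b.png

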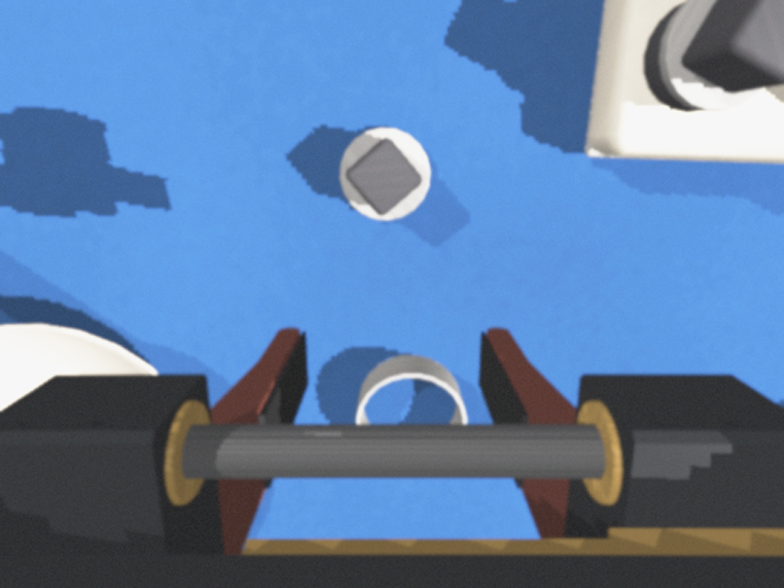

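The cap is at view (385,174), with its grip diamond 45–50° off the tool.

```bash
python3 cap.py w6 251 113;python3 - <<'E'
from h import *
print(r.get_state()["qpos"])
E
```

```text
flange [ 0.6228 -0.3537  0.008 ] grip [ 0.6212 -0.3606  0.048 ] sides [np.float64(0.042816802899958685), np.float64(0.04563347855032085)] yaw 34.79172428688428 world turn 42.769758643531674 -> tool turn -42.769758643531674 other 47.230241356468326
tool move to flange xy: [ 0.0576 -0.0054  0.1953] grip [ 0.0582 -0.0124  0.1953] q7 120.17381087881526
[  7.32517308  41.8509073   31.19892795  70.86355309 -21.26557728
  72.82327418 120.17381088]
```

```bash
echo '[{"d": [0.058,-0.0054,0.1],"turn": 46},{"d": [0.058,-0.0054,0.1],"turn": 46},{"d": [0.058,-0.0054,0.1],"turn": 46},{"d": [0.058,-0.0054,0.1],"turn": 46},{"d": [0.058,-0.0054,0.1],"turn": 46},{"d": [0.058,-0.0054,0.1],"turn": 46},{"d": [0.058,-0.0054,0.1],"turn": 46},{"d": [0.058,-0.0054,0.1],"turn": 46},{"d": [0.058,-0.0054,0.1],"turn": 46},{"d": [0.058,-0.0054,0.1],"turn": 46}]' | python3 drive.py >/dev/null
python3 - <<'E'
from meas import *
st=r.get_state();print(st["eef_pos"],tool([.6228,-.3537,.0135])[0],st["qpos"][6])
E
```

```text
[ 0.6223 -0.3546  0.0951] [0.0004 0.0009 0.0816] 85.40906223170356
```

```bash
echo '[{"d": [0,0.001,0.04]},{"d": [0,0.001,0.07]},{"d": [0,0.001,0.0816]},{"d": [0,0.001,0.0816]},{"d": [0,0.001,0.0816]}]' | python3 drive.py - >/dev/null
echo '[{},{},{},{},{}]' | python3 drive.py 0 40
echo '[{"d": [0,0,-0.04]},{"d": [0,0,-0.08]},{"d": [0,0,-0.12]},{"d": [0,0,-0.16]},{"d": [0,0,-0.16]},{"d": [0,0,-0.16]}]' | python3 drive.py
python3 snap.py w7
cat > held.py <<'E'
import sys
from meas import *
# held cap: flange outline (bright, low-sat) in front of fingers -> circle centre in tool frame, lower rim at tool z=h
n,h=sys.argv[1],float(sys.argv[2])
m=r.camera_model("wrist");T=m["tool_from_camera"];c=(m["camera_matrix"],m["D"],T[:3,:3]@np.diag([1,-1,-1]),T[:3,3])
a=cv2.cvtColor(cv2.imread(f"pics/{n}.png"),cv2.COLOR_BGR2HSV)
mk=((a[...,1]<60)&(a[...,2]>100)).astype(np.uint8);mk[:165]=0;mk[225:]=0;mk[:,:195]=0;mk[:,315:]=0
mk=cv2.morphologyEx(mk,cv2.MORPH_OPEN,np.ones((3,3),np.uint8))
pts=[(x,np.argmax(mk[:,x])-.5) for x in range(208,304) if mk[:,x].any()]
P=plane(c,pts,h)[:,:2];A=np.c_[P,np.ones(len(P))*.5]
from scipy.optimize import least_squares
s=least_squares(lambda q:np.linalg.norm(P-q,axis=1)-.031,[0,0],loss="soft_l1",f_scale=.0005)
print(len(P),s.x,np.abs(s.fun).mean())
E
python3 held.py w5 .0129; python3 held.py w7 .013
python3 - <<'E'
from h import *
print(tool([.5975,-.087,.14])[0])
E
```

```text
t: 12.22
eef_pos: [0.6234, -0.3548, 0.0142]
eef_rot: [[-0.587, 0.81, 0.001], [0.81, 0.587, -0.0], [-0.001, 0.001, -1.0]]
force: [-0.4, 0.8, 4.7]
opening: 0.0364
gripper_force: 39.4
t: 12.72
eef_pos: [0.6238, -0.3556, 0.1761]
eef_rot: [[-0.587, 0.81, 0.005], [0.81, 0.587, -0.002], [-0.004, 0.003, -1.0]]
force: [-0.4, 0.2, -1.1]
opening: 0.0364
gripper_force: 39.4
12.7167 [ 0.62375517 -0.35555154  0.17606352]
96 [-0.0039 -0.0005] 0.00016998395166345837
96 [-0.0003 -0.0003] 0.0001493194526425121
[0.23143812 0.13642286 0.03351062]
```

```bash
echo '[{"d": [0.231,0.137,0]},{"d": [0.231,0.137,0]},{"d": [0.231,0.137,0]},{"d": [0.231,0.137,0]},{"d": [0.231,0.137,0]},{"d": [0.231,0.137,0]},{"d": [0.231,0.137,0.02]},{"d": [0.231,0.137,0.033]},{"d": [0.231,0.137,0.033]},{"d": [0.231,0.137,0.033]}]' | python3 drive.py >/dev/null
echo '[{},{}]' | python3 drive.py
python3 - <<'E'
from h import *
print(tool([.5982,-.0866,.112])[0])
E
```

```text
t: 13.77
eef_pos: [0.5982, -0.0894, 0.1405]
eef_rot: [[-0.585, 0.811, 0.001], [0.811, 0.585, -0.001], [-0.001, -0.0, -1.0]]
force: [0.4, -0.6, -0.7]
opening: 0.0358
gripper_force: 39.4
[0.00228498 0.00162276 0.02851421]
```

```bash
echo '[{"d": [0.0023,0.0016,0.01]},{"d": [0.0023,0.0016,0.015]},{"d": [0.0023,0.0016,0.015]},{"d": [0.0023,0.0016,0.015]}]' | python3 drive.py
echo '[{},{}]' | python3 drive.py|sed -n 2p
```

```text
t: 14.1
eef_pos: [0.5977, -0.0846, 0.1245]
eef_rot: [[-0.587, 0.81, -0.001], [0.81, 0.587, -0.0], [0.001, -0.001, -1.0]]
force: [0.2, -0.4, -0.8]
opening: 0.0359
gripper_force: 39.4
eef_pos: [0.5982, -0.0845, 0.1252]
```

```bash
echo '[{"d": [-0.001,-0.0008,0.004]},{"d": [-0.001,-0.0008,0.008]},{"d": [-0.001,-0.0008,0.012]},{"d": [-0.001,-0.0008,0.014]},{"d": [-0.001,-0.0008,0.014]}]' | python3 drive.py
echo '[{"d": [0,0,0.003]},{"d": [0,0,0.006]},{"d": [0,0,0.009]},{"d": [0,0,0.009]}]' | python3 drive.py
```

```text
t: 14.68
eef_pos: [0.5979, -0.086, 0.1105]
eef_rot: [[-0.587, 0.81, -0.0], [0.81, 0.587, -0.001], [-0.0, -0.001, -1.0]]
force: [-0.1, -1.0, -1.6]
opening: 0.0363
gripper_force: 39.4
t: 15.02
eef_pos: [0.598, -0.0861, 0.1021]
eef_rot: [[-0.587, 0.81, 0.0], [0.81, 0.587, -0.0], [-0.0, 0.0, -1.0]]
force: [1.0, -2.5, -3.0]
opening: 0.036
gripper_force: 39.4
```

```bash
echo '[{"d": [0,-0.001,0.004]},{"d": [0,-0.001,0.008]},{"d": [0,-0.001,0.012]},{"d": [0,-0.001,0.016]},{"d": [0,-0.001,0.019]},{"d": [0,-0.001,0.021]},{"d": [0,-0.001,0.021]}]' | python3 drive.py
echo '[{"d": [0,0,0.0015]},{"d": [0,0,0.003]},{"d": [0,0,0.003]}]' | python3 drive.py
```

```text
t: 15.6
eef_pos: [0.5981, -0.0861, 0.0839]
eef_rot: [[-0.586, 0.81, 0.002], [0.81, 0.586, 0.002], [0.0, 0.003, -1.0]]
force: [-8.9, 2.6, 27.3]
opening: 0.0362
gripper_force: 39.9
t: 15.85
eef_pos: [0.5984, -0.0866, 0.0831]
eef_rot: [[-0.586, 0.811, 0.004], [0.811, 0.586, 0.003], [0.0, 0.005, -1.0]]
force: [-14.2, 4.5, 47.0]
opening: 0.0362
gripper_force: 41.3
```

```bash
echo '[{"d": [0,0,-0.006]},{"d": [0,0,-0.006]},{"d": [0,0,-0.006]},{"d": [0,0,-0.006]},{"d": [0,0,-0.006]}]' | python3 drive.py .06 >/dev/null
echo '[{"d": [0,0,-0.04]},{"d": [0,0,-0.08]},{"d": [-0.02,-0.04,-0.11],"turn": 4},{"d": [-0.04,-0.07,-0.11],"turn": 8},{"d": [-0.05,-0.11,-0.11],"turn": 12},{"d": [-0.07,-0.15,-0.11],"turn": 16},{"d": [-0.09,-0.2,-0.11],"turn": 20},{"d": [-0.11,-0.25,-0.11],"turn": 24},{"d": [-0.145,-0.334,-0.11],"turn": 24},{"d": [-0.145,-0.334,-0.11],"turn": 24}]' | python3 drive.py >/dev/null
echo '[{"d": [-0.02,-0.05,0]},{"d": [-0.02,-0.05,0]},{}]' | python3 drive.py >/dev/null
echo '[{},{}]' | python3 drive.py
python3 snap.py w8
python3 - <<'E'
from h import *
import pickle
c=cam("wrist",pickle.load(open("w8.pkl","rb")))
print(proj(c,[[.4,-.342,.008]]))
E
```

```text
t: 17.52
eef_pos: [0.4239, -0.3714, 0.1932]
eef_rot: [[-0.21, 0.978, -0.001], [0.978, 0.21, 0.001], [0.001, -0.001, -1.0]]
force: [-0.2, -0.2, -0.4]
opening: 0.0602
gripper_force: 0.0
17.5167 [ 0.4238651  -0.37144305  0.19316158]
[[241.30453306 135.59702431]]
```

View pics/w8b.png

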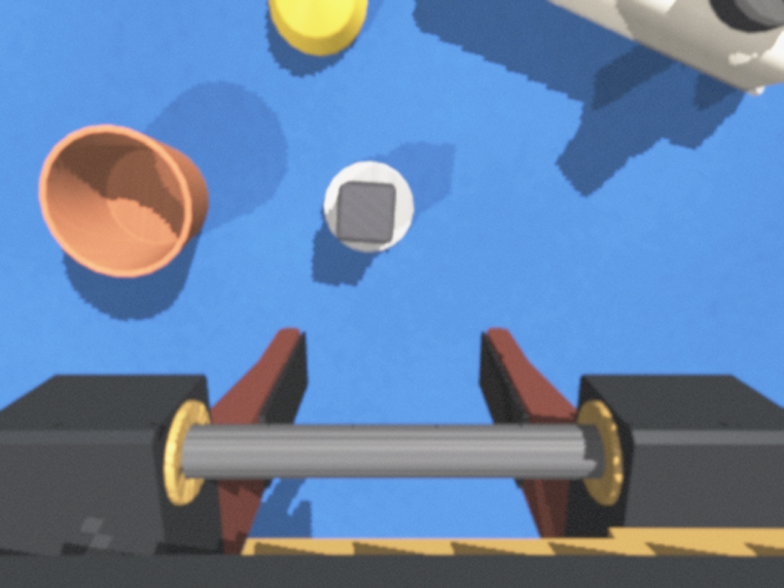

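The cap is at view (368,206) with its grip aligned to the tool.

```bash
python3 cap.py w8 241 135
```

```text
flange [ 0.3989 -0.341   0.008 ] grip [ 0.396  -0.3443  0.048 ] sides [np.float64(0.04310576172373863), np.float64(0.04176076721562326)] yaw 96.57501000182727 world turn -5.472599508920325 -> tool turn 5.472599508920325 other -84.52740049107967
tool move to flange xy: [ 0.0353 -0.0167  0.1934] grip [ 0.0327 -0.0202  0.1934] q7 72.59014375546515
```

```bash
echo '[{"d": [0.0353,-0.0167,0.1],"turn": 3},{"d": [0.0353,-0.0167,0.1],"turn": 3},{"d": [0.0353,-0.0167,0.1],"turn": 3},{"d": [0.0353,-0.0167,0.1],"turn": 3},{"d": [0.0353,-0.0167,0.14],"turn": 3},{"d": [0.0353,-0.0167,0.17],"turn": 3},{"d": [0.0353,-0.0167,0.1797],"turn": 3},{"d": [0.0353,-0.0167,0.1797],"turn": 3},{"d": [0.0353,-0.0167,0.1797],"turn": 3}]' | python3 drive.py >/dev/null
echo '[{},{},{},{},{}]' | python3 drive.py 0 40
echo '[{"d": [0,0,-0.04]},{"d": [0,0,-0.08]},{"d": [0,0,-0.12]},{"d": [0,0,-0.16]},{"d": [0,0,-0.16]},{"d": [0,0,-0.16]}]' | python3 drive.py
python3 snap.py w9
python3 held.py w9 .0135
python3 - <<'E'
from h import *
print(tool([.6128,-.0033,.17])[0],r.get_state()["qpos"])
E
```

```text
t: 18.73
eef_pos: [0.3994, -0.3421, 0.0153]
eef_rot: [[-0.156, 0.988, 0.002], [0.988, 0.156, -0.0], [-0.001, 0.002, -1.0]]
force: [-0.2, 1.5, 7.4]
opening: 0.036
gripper_force: 40.0
t: 19.23
eef_pos: [0.3998, -0.3424, 0.1763]
eef_rot: [[-0.156, 0.988, 0.004], [0.988, 0.156, -0.001], [-0.002, 0.004, -1.0]]
force: [0.1, 0.9, -1.2]
opening: 0.0355
gripper_force: 40.0
19.2333 [ 0.39979698 -0.34235264  0.17628836]
96 [-0.0003 -0.0007] 0.00016052767317514092
[0.30055827 0.2639491  0.00512067] [ -8.07483699  24.34168121  57.15989439 111.12567266 -24.34365168
  57.50466341  69.25062873]
```

```bash
echo '[{"d": [0.301,0.2646,0]},{"d": [0.301,0.2646,0]},{"d": [0.301,0.2646,0]},{"d": [0.301,0.2646,0]},{"d": [0.301,0.2646,0]},{"d": [0.301,0.2646,0]},{"d": [0.301,0.2646,0]},{"d": [0.301,0.2646,0]},{"d": [0.301,0.2646,0]},{"d": [0.301,0.2646,0]}]' | python3 drive.py >/dev/null
echo '[{"d": [0.005,0.005,0]},{"d": [0,0,0.02]},{"d": [0,0,0.04]},{"d": [0,0,0.04]},{"d": [0,0,0.04]}]' | python3 drive.py
echo '[{},{}]' | python3 drive.py|sed -n 2p
python3 - <<'E'
from h import *
print(tool([.6134,-.0027,.112])[0])
E
```

```text
t: 20.53
eef_pos: [0.6116, -0.0042, 0.1326]
eef_rot: [[-0.154, 0.988, -0.004], [0.988, 0.154, -0.001], [-0.0, -0.004, -1.0]]
force: [0.6, -0.4, -0.8]
opening: 0.0355
gripper_force: 40.0
eef_pos: [0.6136, -0.004, 0.1351]
[ 1.34676453e-03 -5.89133167e-05  2.31197533e-02]
```

```bash
echo '[{"d": [0.001,0,0.006]},{"d": [0.001,0,0.012]},{"d": [0.001,0,0.018]},{"d": [0.001,0,0.023]},{"d": [0.001,0,0.023]}]' | python3 drive.py
echo '[{"d": [0,0,0.003]},{"d": [0,0,0.006]},{"d": [0,0,0.009]},{"d": [0,0,0.009]}]' | python3 drive.py
```

```text
t: 21.12
eef_pos: [0.6131, -0.0025, 0.1102]
eef_rot: [[-0.155, 0.988, -0.0], [0.988, 0.155, -0.001], [-0.001, -0.0, -1.0]]
force: [1.6, -0.7, -2.5]
opening: 0.0355
gripper_force: 40.0
t: 21.45
eef_pos: [0.6133, -0.0026, 0.1026]
eef_rot: [[-0.155, 0.988, 0.0], [0.988, 0.155, 0.0], [0.0, 0.0, -1.0]]
force: [2.1, -0.9, -2.3]
opening: 0.0357
gripper_force: 40.0
```

```bash
echo '[{"d": [0,0,0.004]},{"d": [0,0,0.008]},{"d": [0,0,0.012]},{"d": [0,0,0.016]},{"d": [0,0,0.019]},{"d": [0,0,0.021]},{"d": [0,0,0.021]}]' | python3 drive.py
echo '[{"d": [0,0,0.0015]},{"d": [0,0,0.003]},{"d": [0,0,0.003]}]' | python3 drive.py
```

```text
t: 22.03
eef_pos: [0.6133, -0.0026, 0.085]
eef_rot: [[-0.155, 0.988, 0.001], [0.988, 0.155, 0.003], [0.003, 0.001, -1.0]]
force: [-13.2, 2.7, 36.2]
opening: 0.0356
gripper_force: 40.0
t: 22.28
eef_pos: [0.6134, -0.003, 0.0838]
eef_rot: [[-0.155, 0.988, 0.001], [0.988, 0.155, 0.004], [0.004, 0.002, -1.0]]
force: [-18.8, 3.4, 52.6]
opening: 0.0358
gripper_force: 40.0
```

All three caps are pressed home. Next I'll release and go to the scoop.

```bash
echo '[{"d": [0,0,-0.006]},{"d": [0,0,-0.006]},{"d": [0,0,-0.006]},{"d": [0,0,-0.006]},{"d": [0,0,-0.006]}]' | python3 drive.py .06 >/dev/null
echo '[{"d": [0,0,-0.04]},{"d": [0,0,-0.08]},{"d": [0,0,-0.12]},{"d": [0,0,-0.15]},{"d": [0.04,0,-0.17],"turn": 7},{"d": [0.08,-0.01,-0.17],"turn": 14},{"d": [0.12,-0.02,-0.17],"turn": 21},{"d": [0.16,-0.03,-0.17],"turn": 28},{"d": [0.19,-0.04,-0.17],"turn": 35},{"d": [0.19,-0.04,-0.17],"turn": 35}]' | python3 drive.py >/dev/null
python3 - <<'E'
from h import *
np.set_printoptions(precision=4,suppress=True)
a=r.grab_frame("top");cv2.imwrite("pics/top2.png",a[:,:,::-1]);s=r.grab_frame("side");cv2.imwrite("pics/side2.png",s[:,:,::-1])
t=cam("top");print(plane(t,[(135.5,187),(142,205)],.056),plane(t,[(127,168)],.04))
st=r.get_state();print(st["eef_pos"],st["eef_rot"][:,1],st["qpos"],tool([.47,.40,.25])[0])
E
```

```text
[[0.4787 0.4238 0.056 ]
 [0.424  0.402  0.056 ]] [[0.5385 0.4566 0.04  ]]
[0.5432 0.181  0.2535] [ 0.9007 -0.4345 -0.0001] [-71.1954  30.5085  70.3422  99.4247 -30.0887  72.0055 -19.2916] [ 0.1654 -0.1611  0.0033]
```

```bash
echo '[{"d": [0.13,-0.2,0],"turn": 46},{"d": [0.13,-0.2,0],"turn": 46},{"d": [0.13,-0.2,0],"turn": 46},{"d": [0.13,-0.2,0],"turn": 46},{"d": [0.13,-0.2,0],"turn": 46},{"d": [0.13,-0.2,0],"turn": 46},{"d": [0.13,-0.2,0],"turn": 46},{"d": [0.13,-0.2,0],"turn": 46},{"d": [0.13,-0.2,0],"turn": 46},{"d": [0.13,-0.2,0],"turn": 46}]' | python3 drive.py >/dev/null
echo '[{},{}]' | python3 drive.py; python3 snap.py w10
```

```text
t: 24.63
eef_pos: [0.4225, 0.3823, 0.2546]
eef_rot: [[0.952, 0.307, -0.0], [0.307, -0.952, 0.001], [0.0, -0.001, -1.0]]
force: [0.4, -0.5, 0.2]
opening: 0.0601
gripper_force: 0.0
24.6333 [0.42247591 0.38229767 0.2546033 ]
```

View pics/w10b.png

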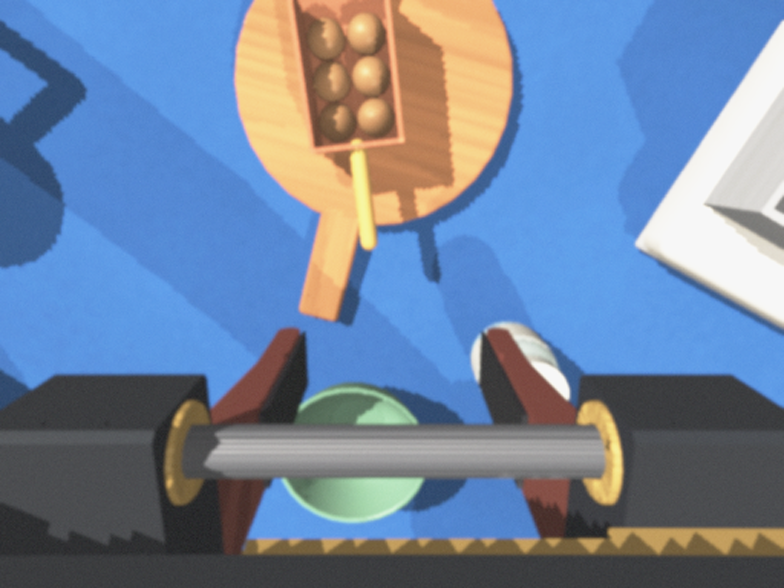

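The scoop's handle runs from (357,150) to (369,245), about 7° off the tool x axis. All six nuts are in the trough.

```bash
python3 - <<'E'
from meas import *
a,c=load("w10");t=cam("top")
def ymask(img,lo=(18,120,110),hi=(32,255,255)):
    h=cv2.cvtColor(img,cv2.COLOR_BGR2HSV);m=cv2.inRange(h,lo,hi);return m
for n,img,w in(("w10",a,(200,90,260,170)),("top",cv2.imread("pics/top0.png"),(120,175,160,215))):
    m=ymask(img);k=np.zeros_like(m);k[w[1]:w[3],w[0]:w[2]]=255;m&=k
    cs=max(cv2.findContours(m,0,1)[0],key=cv2.contourArea);q=cs[:,0,:]
    vx,vy,x0,y0=cv2.fitLine(cs,cv2.DIST_L2,0,.01,.01).ravel()
    s=(q-[x0,y0])@[vx,vy];e=[(x0+vx*v,y0+vy*v) for v in(s.min(),s.max())];e.sort(key=lambda p:p[1]);print(n,cv2.contourArea(cs),e)
    if n=="w10":ew=e
    else: et=e
P=plane(c,ew,.056);print(P,np.degrees(np.arctan2(*(P[0]-P[1])[1::-1])))
print(plane(t,et,.056)); print(tri([c,t],[ew[1],et[1]]))
f=(P[0]-P[1])[:2];f/=np.linalg.norm(f)
g=P[1][:2]+.035*f;print("grip",g,tool([*g,.0373])[0],"scoop origin",P[1][:2]+.115*f)
E
```

```text
w10 99.5 [(np.float64(232.56286960674063), np.float64(97.47322210310196)), (np.float64(244.79266430499104), np.float64(160.4577430087742))]
top 54.0 [(np.float64(134.26413390706546), np.float64(185.49069508381092)), (np.float64(142.24650494831707), np.float64(205.30357470062128))]
[[0.4821 0.4291 0.056 ]
 [0.4212 0.3964 0.056 ]] 28.207079534223173
[[0.4832 0.4278 0.056 ]
 [0.4231 0.4012 0.056 ]]
(array([0.4231, 0.3972, 0.0701]), np.float64(0.0008036985988111657))
grip [0.452 0.413] [ 0.0376 -0.0196  0.2173] scoop origin [0.5225 0.4508]
```

```bash
echo '[{"d": [0.039,-0.0196,0.04],"turn": -7},{"d": [0.039,-0.0196,0.08],"turn": -7},{"d": [0.039,-0.0196,0.12],"turn": -7},{"d": [0.039,-0.0196,0.14],"turn": -7},{"d": [0.039,-0.0196,0.14],"turn": -7},{"d": [0.039,-0.0196,0.14],"turn": -7}]' | python3 drive.py >/dev/null
echo '[{}]' | python3 drive.py |sed -n 2,3p; python3 snap.py w11
```

```text
eef_pos: [0.4539, 0.4142, 0.1164]
eef_rot: [[0.907, 0.421, 0.002], [0.421, -0.907, 0.001], [0.002, -0.0, -1.0]]
25.2667 [0.45385477 0.41421592 0.1163901 ]
```

View pics/w11b.png

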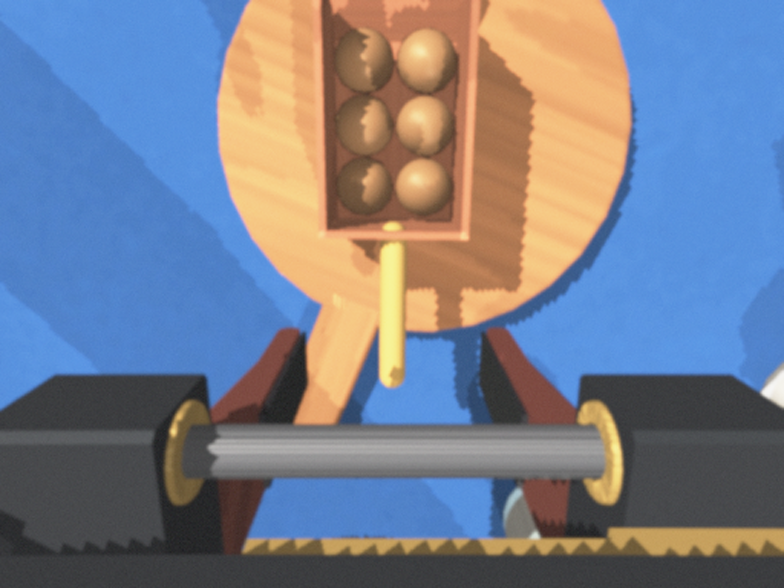

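The handle is aligned with the tool, running from (392,237) to (391,385), and there are six nuts in the trough. I'll check its height and then grip.

```bash
python3 - <<'E'
from meas import *
c1,c2=load("w10")[1],load("w11")[1]
for p,q in (((403,140),(468,237)),((313,150),(322,237)),((369,247),(391,385))):
    print(tri([c1,c2],[(p[0]/S,p[1]/S),(q[0]/S,q[1]/S)]))
print(plane(c2,[(391/S,385/S)],.056),plane(c2,[(395/S,238/S)],.066))
E
```

```text
(array([0.4978, 0.4001, 0.0677]), np.float64(9.960717908582928e-05))
(array([0.4729, 0.4557, 0.0722]), np.float64(0.0005102267280519094))
(array([0.4207, 0.4004, 0.0652]), np.float64(2.1878202623784975e-05))
[[0.4167 0.3986 0.056 ]] [[0.4842 0.428  0.066 ]]
```

```bash
echo '[{"d": [0,0,0.03]},{"d": [0,0,0.06]},{"d": [0,0,0.079]},{"d": [0,0,0.079]},{"d": [0,0,0.079]}]' | python3 drive.py >/dev/null
echo '[{},{},{},{},{},{},{}]' | python3 drive.py 0 60
echo '[{"d": [0,0,-0.003]},{"d": [0,0,-0.006]},{"d": [0,0,-0.009]},{"d": [0,0,-0.012]},{"d": [0,0,-0.012]},{"d": [0,0,-0.012]}]' | python3 drive.py
python3 snap.py w12
python3 - <<'E'
from meas import *
m=r.camera_model("wrist");T=m["tool_from_camera"];c=(m["camera_matrix"],m["D"],T[:3,:3]@np.diag([1,-1,-1]),T[:3,3])
# expected rear-wall top row if rigid: tool x=.077-.044=.033, z: wall top 10mm above handle axis-> tool z=-.0187-.010
for th in(0,5,10,20):
    a=np.radians(th);u,v=.033,.010   # forward, up relative pivot
    x=u*np.cos(a)+v*np.sin(a);z=v*np.cos(a)-u*np.sin(a)
    print(th,proj(c,[[x,-.032,-.0187-z],[x,.032,-.0187-z]]))
E
```

```text
t: 26.32
eef_pos: [0.4526, 0.4144, 0.0355]
eef_rot: [[0.907, 0.422, 0.0], [0.422, -0.907, 0.0], [0.0, -0.0, -1.0]]
force: [0.3, -0.4, 0.7]
opening: 0.0169
gripper_force: 0.0
t: 26.82
eef_pos: [0.4525, 0.4144, 0.0475]
eef_rot: [[0.907, 0.422, -0.0], [0.422, -0.907, 0.0], [0.0, -0.0, -1.0]]
force: [-0.6, 0.8, -2.3]
opening: 0.0108
gripper_force: 60.0
26.8167 [0.45251315 0.4143716  0.04746   ]
0 [[182.2296 186.3137]
 [333.6924 186.3433]]
5 [[183.6239 182.9174]
 [332.2493 182.9457]]
10 [[185.0253 180.1859]
 [330.7985 180.213 ]]
20 [[187.7958 176.665 ]
 [327.9295 176.6902]]
```

```bash
echo '[{"d": [0,0,-0.005]},{"d": [0,0,-0.01]},{"d": [0,0,-0.015]},{"d": [0,0,-0.02]},{"d": [0,0,-0.02]},{"d": [0,0,-0.02]}]' | python3 drive.py >/dev/null
cat > rd.py <<'E'
from h import *
import subprocess
np.set_printoptions(precision=3,suppress=True)
s=r.get_state();R=s["eef_rot"];print(s["t"],s["eef_pos"],"F",s["force"],"T tool",R.T@s["ft_torque"],s["opening"],s["gripper_force"])
E
for i in 1 2 3; do echo '[{}]' | python3 drive.py >/dev/null; python3 rd.py; done
python3 snap.py w13
python3 - <<'E'
from meas import *
for n in("w12","w13"):
    a=cv2.cvtColor(cv2.imread(f"pics/{n}.png"),cv2.COLOR_BGR2HSV).astype(int)
    # copper (H<15) vs board (H~12-18): print gradient along a column and rows
    g=cv2.cvtColor(cv2.imread(f"pics/{n}.png"),cv2.COLOR_BGR2GRAY).astype(int)
    print(n,"col210",g[140:215:1,215].tolist());print("row150",g[150,160:350:2].tolist())
E
```

```text
27.45 [0.452 0.414 0.067] F [-0.275  0.055 -3.159] T tool [-0.006 -0.352  0.018] 0.010950720458496554 59.97817039489746
27.5333 [0.452 0.414 0.067] F [-0.116 -0.449 -3.16 ] T tool [ 0.05  -0.364 -0.053] 0.010760951944257479 59.97810244560242
27.6167 [0.452 0.414 0.067] F [-0.102  0.114 -2.414] T tool [ 0.043 -0.35  -0.016] 0.010365216575804656 59.97811496257782
27.6167 [0.45242014 0.41425216 0.06711887]
w12 col210 [97, 99, 96, 96, 93, 91, 93, 91, 87, 80, 87, 98, 100, 107, 104, 103, 107, 101, 98, 94, 86, 87, 87, 87, 91, 91, 88, 89, 102, 124, 143, 150, 151, 153, 163, 174, 185, 186, 186, 187, 188, 191, 196, 204, 208, 210, 211, 213, 211, 211, 213, 212, 212, 212, 213, 213, 214, 214, 214, 215, 212, 212, 211, 210, 209, 207, 208, 207, 209, 208, 209, 210, 209, 210, 209]
row150 [218, 218, 217, 216, 216, 214, 216, 214, 213, 212, 193, 184, 184, 169, 98, 87, 80, 83, 84, 83, 82, 82, 87, 102, 105, 106, 104, 89, 84, 85, 89, 90, 91, 90, 91, 89, 90, 91, 89, 85, 87, 82, 76, 90, 104, 105, 110, 108, 111, 110, 111, 108, 110, 113, 107, 106, 104, 106, 112, 114, 112, 110, 109, 108, 105, 98, 95, 94, 90, 87, 8
[... 236 characters left out ...]
91, 92, 91, 95, 106, 132, 147, 156, 156, 159, 168, 181, 190, 189, 192, 191, 195, 199, 209, 215, 218, 217, 218, 217, 218, 217, 217, 216, 216, 214, 213, 213, 212, 213, 214, 212, 215, 215, 214, 214, 214, 214, 212, 211, 213, 214, 219, 225, 228, 230, 232]
row150 [220, 221, 221, 221, 220, 221, 220, 221, 221, 218, 199, 191, 190, 177, 101, 89, 85, 87, 88, 86, 86, 84, 90, 108, 110, 108, 111, 105, 94, 80, 87, 88, 90, 90, 90, 91, 85, 91, 92, 90, 84, 93, 99, 111, 111, 109, 111, 113, 113, 115, 113, 115, 113, 114, 112, 112, 110, 104, 103, 105, 105, 103, 102, 97, 98, 94, 92, 88, 88, 86, 95, 108, 109, 115, 111, 92, 95, 140, 151, 154, 153, 150, 152, 159, 199, 208, 207, 196, 160, 152, 151, 149, 148, 149, 152]
```

```bash
python3 - <<'E'
from meas import *
for n,q in(("w1",[(462,205),(627,198),(623,358),(475,366)]),("w2",[(583,37),(760,18),(743,207),(583,219)])):
    c=load(n)[1];P=plane(c,np.array(q)/S,.11);print(n,P.mean(0),P[:,:2].tolist())
c1,c2=load("w1")[1],load("w2")[1]
for a,b in zip([(462,205),(627,198),(623,358),(475,366)],[(583,37),(760,18),(743,207),(583,219)]): print(tri([c1,c2],[np.array(a)/S,np.array(b)/S]))
h=np.array([.572,.108]);f=np.array([np.cos(np.radians(-10)),np.sin(np.radians(-10))])
for d in(.08,.12,.03): print(d,h-d*f,tool([*(h-d*f),.23])[0])
E
```

```text
w1 [0.577  0.1092 0.11  ] [[0.5000622412840394, 0.05965695776783975], [0.5265118158079355, 0.17868140807097838], [0.6525040478178824, 0.157413969026661], [0.6288307972389223, 0.04096443325226302]]
w2 [0.579  0.1098 0.11  ] [[0.5068803830689603, 0.06163555654952835], [0.5265103633178203, 0.17879509413180758], [0.6521372103688902, 0.15724390475289324], [0.6303071960407858, 0.0413958110412557]]
(array([0.5036, 0.0627, 0.1016]), np.float64(0.0031941458315447634))
(array([0.5265, 0.1786, 0.1102]), np.float64(3.5008942304133825e-05))
(array([0.6522, 0.1571, 0.1104]), np.float64(0.0001614141215724085))
(array([0.6302, 0.0415, 0.1083]), np.float64(0.0006435991069557799))
0.08 [0.4932 0.1219] [-0.0864  0.2823 -0.1628]
0.12 [0.4538 0.1288] [-0.1192  0.2594 -0.1628]
0.03 [0.5425 0.1132] [-0.0454  0.3109 -0.1628]
```

```bash
echo '[{"d": [0,0,-0.01]},{"d": [0,0,-0.03]},{"d": [0,0,-0.05]},{"d": [0,0,-0.08]},{"d": [0,0,-0.11]},{"d": [0,0,-0.14]},{"d": [0,0,-0.155]},{"d": [0,0,-0.163]},{"d": [0,0,-0.163]}]' | python3 drive.py >/dev/null; python3 rd.py
echo '[{"d": [-0.003,0.01,0],"turn": 2},{"d": [-0.008,0.028,0],"turn": 5},{"d": [-0.016,0.05,0],"turn": 9},{"d": [-0.024,0.08,0],"turn": 13},{"d": [-0.033,0.11,0],"turn": 17},{"d": [-0.042,0.14,0],"turn": 21},{"d": [-0.05,0.17,0],"turn": 24},{"d": [-0.06,0.2,0],"turn": 27},{"d": [-0.068,0.23,0],"turn": 30},{"d": [-0.074,0.25,0],"turn": 33}]' | python3 drive.py >/dev/null
echo '[{},{}]' | python3 drive.py >/dev/null; python3 rd.py
python3 - <<'E'
from h import *
print(tool([.495,.124,.23])[0],r.get_state()["eef_rot"][:,0],r.get_state()["qpos"])
E
```

```text
28.4167 [0.453 0.415 0.232] F [-0.154 -0.301 -3.471] T tool [-0.025 -0.361 -0.03 ] 0.010731642205281102 59.97772514820099
29.4167 [0.49  0.153 0.229] F [ 0.76   0.251 -3.748] T tool [ 0.036 -0.367 -0.028] 0.010674643133115449 59.97434735298157
[ 0.00937591  0.02833804 -0.00061787] [ 0.98912171 -0.14708703 -0.00190834] [-79.40705991  30.84988419  80.63676861 109.15308532 -32.82822884
  68.97838447 -85.64235588]
```

```bash
echo '[{"d": [0.002,0.008,0]},{"d": [0.005,0.018,0]},{"d": [0.009,0.028,0],"turn": 1.5},{"d": [0.009,0.028,0],"turn": 1.5},{"d": [0.009,0.028,0],"turn": 1.5}]' | python3 drive.py >/dev/null; python3 rd.py
echo '[{},{},{}]' | python3 drive.py - 40 >/dev/null; python3 rd.py
echo '[{},{},{}]' | python3 drive.py - 28 >/dev/null; python3 rd.py
echo '[{},{},{}]' | python3 drive.py - 22 >/dev/null; python3 rd.py
```

```text
29.8333 [0.496 0.127 0.23 ] F [ 0.548  0.316 -2.451] T tool [-0.025 -0.35   0.003] 0.010402198672190567 59.974236488342285
30.0833 [0.496 0.128 0.23 ] F [-0.888 -0.268 -3.531] T tool [-0.062 -0.341 -0.01 ] 0.011394713655137879 39.97801959514618
30.3333 [0.496 0.128 0.23 ] F [-0.731  0.166 -2.435] T tool [-0.014 -0.381  0.004] 0.011328412656405103 27.999412715435028
30.5833 [0.496 0.127 0.23 ] F [-0.134  0.148 -2.5  ] T tool [-0.026 -0.33  -0.053] 0.011277539316829505 21.99972689151764
```

```bash
echo '[{"d": [0,0.003,0]},{"d": [0,0.003,0]},{"d": [0,0.003,0]}]' | python3 drive.py - 17 >/dev/null; python3 rd.py
echo '[{},{},{}]' | python3 drive.py - 13 >/dev/null; python3 rd.py
echo '[{},{},{}]' | python3 drive.py - 10 >/dev/null; python3 rd.py
```

```text
30.8333 [0.495 0.124 0.23 ] F [-0.878 -0.55  -2.166] T tool [-0.025 -0.312 -0.01 ] 0.011299714438475566 16.9996976852417
31.0833 [0.496 0.125 0.23 ] F [-0.325 -0.304 -1.776] T tool [-0.035 -0.256  0.021] 0.01151201491383788 12.999950051307678
31.3333 [0.495 0.124 0.23 ] F [ 0.416 -0.195 -2.087] T tool [-0.004 -0.252 -0.004] 0.011548298361307439 9.99997079372406
```

```bash
echo '[{},{},{}]' | python3 drive.py - 8 >/dev/null; python3 rd.py
echo '[{"d": [0.003,0,0]},{"d": [0.007,0,0]},{"d": [0.011,0,0]},{"d": [0.015,0,0]},{"d": [0.015,0,0]}]' | python3 drive.py - 7 >/dev/null; python3 rd.py
echo '[{},{},{}]' | python3 drive.py - 6 >/dev/null; python3 rd.py
python3 - <<'E'
from meas import *
import pickle
st=r.get_state();cv2.imwrite("pics/s3.png",r.grab_frame("side")[:,:,::-1]);cv2.imwrite("pics/w14.png",r.grab_frame("wrist")[:,:,::-1]);pickle.dump(st,open("w14.pkl","wb"))
g=cv2.imread("pics/w14.png");h=cv2.cvtColor(g,cv2.COLOR_BGR2HSV)
o=cv2.imread("pics/w13.png");ho=cv2.cvtColor(o,cv2.COLOR_BGR2HSV)
for H in(ho,h):
    print([tuple(int(v) for v in H[y,215]) for y in range(0,215,10)])
E
```

```text
31.5833 [0.495 0.124 0.23 ] F [ 0.416  0.557 -1.899] T tool [-0.041 -0.219 -0.01 ] 0.011781190354835266 7.999947220087051
32.0 [0.511 0.122 0.23 ] F [ 0.247 -0.077 -2.447] T tool [-0.04  -0.24  -0.006] 0.01175314609509253 6.999858990311623
32.25 [0.51  0.122 0.23 ] F [ 0.561  0.471 -1.325] T tool [-0.016 -0.226 -0.016] 0.011984391482560914 5.999991148710251
[(14, 118, 128), (15, 117, 124), (14, 113, 117), (11, 111, 94), (10, 123, 137), (13, 114, 130), (13, 116, 128), (13, 116, 128), (15, 115, 120), (13, 117, 107), (9, 123, 153), (12, 116, 123), (13, 116, 130), (13, 118, 128), (15, 116, 121), (9, 126, 132), (9, 118, 123), (10, 134, 201), (13, 117, 244), (21, 106, 247), (20, 107, 247), (22, 103, 247)]
[(22, 16, 236), (22, 16, 237), (18, 6, 213), (40, 11, 70), (30, 5, 103), (15, 5, 102), (0, 5, 99), (11, 30, 120), (9, 133, 109), (10, 129, 85), (9, 121, 80), (9, 119, 75), (12, 139, 75), (11, 139, 75), (10, 122, 75), (11, 121, 78), (8, 124, 80), (9, 126, 83), (10, 135, 142), (11, 134, 139), (9, 137, 136), (9, 132, 139)]
```

```bash
cat > tilt.py <<'E'
from meas import *
m=r.camera_model("wrist");T=m["tool_from_camera"];c=(m["camera_matrix"],m["D"],T[:3,:3]@np.diag([1,-1,-1]),T[:3,3])
def pt(th,x,z):
    a=np.radians(th);u,v=.077-x,z-.04
    return [u*np.cos(a)+v*np.sin(a),0,-.0187-(v*np.cos(a)-u*np.sin(a))]
for th in range(0,85,10):
    print(th,"lip row",proj(c,[pt(th,-.072,.016)])[0,1].round(0),"wall-front row",proj(c,[pt(th,-.056,.05)])[0,1].round(0),"rear top",proj(c,[pt(th,.044,.05)])[0,1].round(0),"fwd/down",np.round(pt(th,-.072,.016),3))
E
python3 tilt.py
python3 - <<'E'
import cv2,numpy as np
h=cv2.cvtColor(cv2.imread("pics/w14.png"),cv2.COLOR_BGR2HSV)
print([tuple(int(v) for v in h[y,256]) for y in range(0,215,8)])
m=(h[...,0]<18)&(h[...,1]>100)
for y in range(60,200,10): x=np.where(m[y,150:360])[0]; print(y,len(x),x.min()+150 if len(x) else 0,x.max()+150 if len(x) else 0)
E
```

```text
0 lip row -95.0 wall-front row -97.0 rear top 186.0 fwd/down [0.149 0.    0.005]
10 lip row -51.0 wall-front row -63.0 rear top 180.0 fwd/down [0.143 0.    0.031]
20 lip row -11.0 wall-front row -29.0 rear top 176.0 fwd/down [0.132 0.    0.055]
30 lip row 24.0 wall-front row 3.0 rear top 175.0 fwd/down [0.117 0.    0.077]
40 lip row 57.0 wall-front row 33.0 rear top 176.0 fwd/down [0.099 0.    0.095]
50 lip row 88.0 wall-front row 62.0 rear top 179.0 fwd/down [0.077 0.    0.111]
60 lip row 118.0 wall-front row 90.0 rear top 184.0 fwd/down [0.054 0.    0.122]
70 lip row 146.0 wall-front row 117.0 rear top 190.0 fwd/down [0.028 0.    0.13 ]
80 lip row 174.0 wall-front row 144.0 rear top 198.0 fwd/down [0.002 0.    0.132]
[(20, 16, 236), (23, 14, 236), (21, 8, 221), (30, 10, 99), (30, 6, 85), (11, 21, 97), (13, 130, 98), (13, 60, 98), (30, 4, 128), (20, 6, 131), (9, 124, 99), (8, 126, 101), (10, 124, 103), (10, 126, 101), (11, 135, 100), (9, 129, 97), (10, 122, 98), (8, 117, 100), (9, 130, 94), (11, 138, 94), (10, 136, 94), (10, 124, 97), (10, 129, 99), (10, 139, 160), (18, 144, 195), (18, 141, 195), (18, 136, 109)]
60 45 208 304
70 14 207 305
80 101 206 306
90 103 205 307
100 106 204 309
110 110 202 311
120 112 201 312
130 114 200 313
140 116 199 314
150 118 198 315
160 120 197 316
170 122 196 317
180 123 195 317
190 111 197 316
```

```bash
echo '[{"d": [0.004,0,0]},{"d": [0.008,0,0]},{"d": [0.012,0,0]},{"d": [0.016,0,0]},{"d": [0.02,0,0]},{"d": [0.02,0,0]}]' | python3 drive.py - 5 >/dev/null; python3 rd.py
echo '[{},{},{},{}]' | python3 drive.py - 4 >/dev/null; python3 rd.py
echo '[{"d": [0,0,-0.003]},{},{"d": [0,0,-0.003]},{},{}]' | python3 drive.py - 3.5 >/dev/null; python3 rd.py
python3 snap.py w15
python3 - <<'E'
import cv2,numpy as np
h=cv2.cvtColor(cv2.imread("pics/w15.png"),cv2.COLOR_BGR2HSV)
m=(h[...,0]<18)&(h[...,1]>100)
for y in range(40,200,10): x=np.where(m[y,150:360])[0]; print(y,len(x),x.min()+150 if len(x) else 0,x.max()+150 if len(x) else 0)
E
```

```text
32.85 [0.531 0.118 0.23 ] F [ 0.132 -0.265 -1.882] T tool [-0.052 -0.209  0.026] 0.011767880794906442 4.999965950846672
33.1833 [0.53  0.119 0.23 ] F [ 0.039  0.152 -2.049] T tool [ 0.018 -0.203  0.013] 0.012498977453343373 3.9999890327453613
33.6 [0.53  0.119 0.23 ] F [-0.324  0.421 -2.279] T tool [-0.018 -0.204 -0.032] 0.011641440512042711 3.500002473592758
33.6 [0.52977309 0.11876841 0.23004545]
40 0 0 0
50 0 0 0
60 26 237 278
70 56 230 285
80 42 234 282
90 10 212 300
100 12 211 301
110 63 209 303
120 98 208 305
130 102 206 307
140 106 204 309
150 109 203 311
160 112 201 312
170 115 200 314
180 118 198 315
190 120 197 316
```

```bash
echo '[{"d": [0.005,0,0]},{"d": [0.01,0,-0.008]},{"d": [0.01,0,0]},{"d": [0.01,0,-0.01]},{"d": [0.01,0,0]},{"d": [0.01,0,-0.01]},{"d": [0.01,0,0]},{"d": [0.01,0,0]}]' | python3 drive.py - 3 >/dev/null; python3 rd.py
python3 snap.py w15
python3 - <<'E'
import cv2,numpy as np
a=cv2.imread("pics/w15.png");h=cv2.cvtColor(a,cv2.COLOR_BGR2HSV)
m=(h[...,0]<18)&(h[...,1]>100)
for y in range(90,160,10): x=np.where(m[y,150:360])[0]; print(y,len(x))
from h import *
P=[.579,.109,.11]
s=cv2.cvtColor(r.grab_frame("side"),cv2.COLOR_RGB2BGR);u=proj(cam("side"),[P])[0].astype(int);print(u)
c=cv2.resize(s[u[1]-55:u[1]+45,u[0]-45:u[0]+55],(390,390),interpolation=cv2.INTER_CUBIC)
cv2.imwrite("pics/p.png",np.hstack([cv2.resize(a[20:240,146:366],(390,390),interpolation=cv2.INTER_CUBIC),c]))
E
```

```text
34.3167 [0.539 0.117 0.229] F [-0.658  0.36  -1.821] T tool [ 0.027 -0.202  0.001] 0.011855197588957282 2.999918907880783
34.3167 [0.53925995 0.11722384 0.22926199]
90 44
100 0
110 0
120 10
130 16
140 93
150 97
[224 208]
```

View pics/p.png

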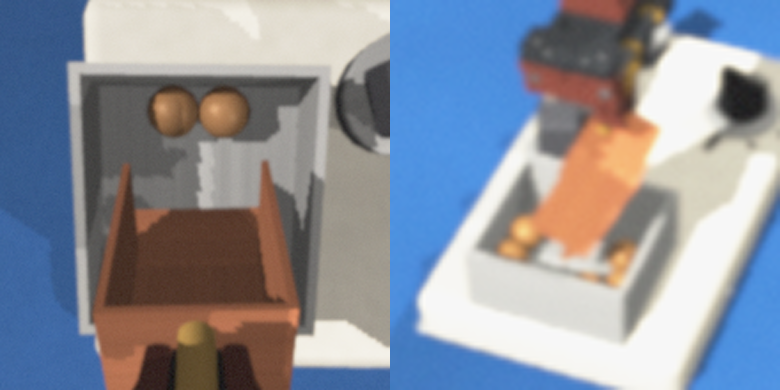

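The left half shows the scoop empty, tilted over the hopper, with the nuts in the hopper (two at its back wall). The side view shows the rest inside too. I'll grip firmly and return to the board.

```bash
echo '[{},{},{"d": [0,0,-0.02]},{"d": [0,0,-0.05]},{"d": [0,0,-0.07]},{"d": [0,0,-0.07]}]' | python3 drive.py - 50 >/dev/null; python3 rd.py
echo '[{"d": [-0.003,-0.02,0],"turn": -3},{"d": [-0.008,-0.05,0],"turn": -7},{"d": [-0.014,-0.09,0],"turn": -12},{"d": [-0.02,-0.13,0],"turn": -17},{"d": [-0.026,-0.17,0],"turn": -22},{"d": [-0.031,-0.21,0],"turn": -26},{"d": [-0.036,-0.25,0],"turn": -30},{"d": [-0.039,-0.29,0],"turn": -33},{"d": [-0.041,-0.32,0],"turn": -35},{"d": [-0.041,-0.335,0],"turn": -35}]' | python3 drive.py >/dev/null
echo '[{},{}]' | python3 drive.py >/dev/null; python3 rd.py; python3 snap.py w16
python3 - <<'E'
from meas import *
st=r.get_state();R=st["eef_rot"];print("yaw x",np.degrees(np.arctan2(R[1,0],R[0,0])),tool([.5584,.4625,.17])[0])
h=cv2.cvtColor(cv2.imread("pics/w16.png"),cv2.COLOR_BGR2HSV)
print([(y,*[int(v) for v in h[y,256]]) for y in range(90,210,6)])
c2=load("w11")[1];print(plane(c2,[np.array((425,120))/S],.016))
E
```

```text
34.9167 [0.542 0.116 0.304] F [ 1.021 -0.277 -1.994] T tool [-0.057 -0.071 -0.006] 0.011195442355813559 49.99956965446472
35.9167 [0.554 0.455 0.298] F [ 0.317 -0.631 -1.994] T tool [-0.066 -0.16   0.026] 0.011485847181877907 49.99932825565338
35.9167 [0.55421343 0.45494369 0.29810029]
yaw x 25.428329904195 [ 0.0074 -0.0068  0.1289]
[(90, 107, 150, 223), (96, 118, 71, 208), (102, 18, 114, 246), (108, 19, 113, 246), (114, 20, 109, 247), (120, 20, 113, 247), (126, 20, 110, 247), (132, 19, 114, 246), (138, 15, 114, 246), (144, 15, 111, 246), (150, 15, 111, 246), (156, 13, 113, 245), (162, 10, 136, 218), (168, 9, 130, 174), (174, 9, 131, 158), (180, 9, 125, 147), (186, 10, 132, 131), (192, 10, 132, 224), (198, 10, 136, 202), (204, 26, 113, 246)]
[[0.5371 0.4359 0.016 ]]
```

```bash
echo '[{"d": [0.01,-0.002,0.03]},{"d": [0.02,-0.004,0.06]},{"d": [0.03,-0.005,0.09]},{"d": [0.03,-0.005,0.12]},{"d": [0.03,-0.005,0.14]},{"d": [0.03,-0.005,0.14]}]' | python3 drive.py >/dev/null; python3 rd.py
echo '[{"d": [0,0,0.004]},{"d": [0,0,0.008]},{"d": [0,0,0.01]},{"d": [0,0,0.01]}]' | python3 drive.py - 8 >/dev/null; python3 rd.py
echo '[{"d": [-0.01,0,0.002]},{"d": [-0.02,0,0.006]},{"d": [-0.03,0,0.01]},{"d": [-0.039,0,0.012]},{"d": [-0.039,0,0.012]}]' | python3 drive.py - 5 >/dev/null; python3 rd.py
python3 snap.py w17
python3 - <<'E'
from meas import *
h=cv2.cvtColor(cv2.imread("pics/w17.png"),cv2.COLOR_BGR2HSV)
print([(y,*[int(v) for v in h[y,256]]) for y in range(60,210,6)])
E
```

```text
36.4667 [0.578 0.469 0.155] F [-0.606 -1.153 -3.   ] T tool [ 0.025 -0.236 -0.022] 0.010769445287738955 49.99928176403046
36.8 [0.58  0.472 0.151] F [ 0.671 -0.181 -1.804] T tool [ 0.058 -0.166 -0.018] 0.011736808112744034 7.998479604721069
37.2167 [0.544 0.455 0.14 ] F [ 0.738 -0.427  0.933] T tool [-0.192 -0.336 -0.   ] 0.011514020145463658 5.000656172633171
37.2167 [0.54388741 0.45465877 0.13954132]
[(60, 108, 150, 217), (66, 107, 153, 215), (72, 108, 152, 217), (78, 107, 151, 219), (84, 120, 67, 199), (90, 14, 126, 239), (96, 15, 130, 239), (102, 15, 131, 239), (108, 15, 126, 242), (114, 14, 123, 242), (120, 14, 118, 245), (126, 15, 111, 246), (132, 14, 112, 246), (138, 13, 122, 243), (144, 12, 128, 238), (150, 9, 134, 212), (156, 9, 131, 171), (162, 10, 129, 144), (168, 10, 133, 174), (174, 10, 128, 145), (180, 10, 134, 203), (186, 10, 136, 212), (192, 9, 134, 196), (198, 27, 109, 247), (204, 27, 109, 247)]
```

```bash
echo '[{"d": [0,0,0.002]},{"d": [0,0,0.004]},{"d": [-0.004,0,0.006]},{"d": [-0.008,0,0.008]},{"d": [-0.012,0,0.01]},{"d": [-0.012,0,0.01]}]' | python3 drive.py - 3 >/dev/null; python3 rd.py
cat > lip.py <<'E'
import sys
from meas import *
h=cv2.cvtColor(cv2.imread(f"pics/{sys.argv[1]}.png"),cv2.COLOR_BGR2HSV).astype(int)
# copper: H 7..12 and S>120 at columns beside the handle
for x in (235,275): 
    m=[(7<=h[y,x,0]<=12)and h[y,x,1]>115 for y in range(215)]
    run=[y for y in range(209) if all(m[y:y+6])];print(x,run[:1],run[-1:])
E
python3 snap.py w18; python3 lip.py w17; python3 lip.py w18
```

```text
37.7667 [0.533 0.449 0.127] F [ 0.557  0.287 -0.682] T tool [-0.037 -0.213 -0.003] 0.012141982689803349 2.9999003559350967
37.7667 [0.5328148  0.44927578 0.12736623]
235 [124] [208]
275 [152] [208]
235 [113] [208]
275 [148] [208]
```

```bash
python3 - <<'E'
from meas import *
th=np.radians(np.arange(0,360,2));B=np.c_[.531+.105*np.cos(th),.43+.105*np.sin(th),np.full(180,.016)]
for n in("w16","w17","w18"):
    a,c=load(n);h=cv2.cvtColor(a,cv2.COLOR_BGR2HSV);q=proj(c,B)
    print(n,"board top edge row at col~256:",q[np.abs(q[:,0]-256)<8][:,1].round())
    for x in(215,235,256,285,300): print(x,[(int(h[y,x,0]),int(h[y,x,1]),int(h[y,x,2])) for y in range(60,200,10)])
E
```

```text
w16 board top edge row at col~256: [ 96.  96.  96.  97.  97.  98. 242. 242. 243. 243. 243. 243. 243.]
215 [(106, 148, 238), (106, 146, 238), (106, 147, 238), (106, 147, 238), (106, 144, 237), (108, 143, 219), (12, 126, 241), (10, 134, 222), (9, 123, 129), (9, 119, 111), (10, 118, 112), (9, 120, 115), (9, 118, 112), (10, 126, 113)]
235 [(106, 147, 237), (106, 145, 238), (106, 147, 238), (106, 150, 233), (108, 141, 220), (20, 112, 247), (19, 113, 246), (17, 118, 245), (13, 117, 244), (10, 126, 142), (10, 128, 140), (10, 125, 133), (10, 124, 130), (9, 128, 136)]
256 [(106, 148, 237), (106, 147, 238), (106, 147, 238), (107, 150, 223), (19, 113, 246), (19, 113, 246), (20, 113, 247), (20, 111, 246), (14, 116, 245), (15, 111, 246), (13, 117, 244), (10, 129, 142), (9, 125, 147), (9, 128, 151)]
285 [(105, 144, 241), (105, 145, 240), (105, 147, 240), (106, 149, 238), (177, 54, 203), (17, 121, 245), (19, 115, 246), (19, 115, 246), (13, 113, 245), (15, 111, 246), (14, 116, 245), (12, 124, 241), (12, 124, 241), (12, 121, 242)]
300 [(105, 145, 240), (105, 144, 241), (105, 144, 241), (105, 143, 242
[... 1906 characters left out ...]
9, 122, 134)]
256 [(108, 151, 218), (15, 123, 242), (14, 128, 239), (15, 127, 241), (14, 122, 244), (14, 114, 245), (14, 112, 246), (13, 116, 245), (12, 126, 241), (10, 139, 206), (12, 126, 238), (13, 121, 244), (10, 134, 221), (12, 123, 242)]
285 [(108, 153, 216), (14, 126, 238), (14, 129, 237), (14, 130, 237), (14, 120, 244), (13, 117, 245), (14, 115, 246), (14, 117, 245), (13, 122, 243), (13, 119, 244), (13, 119, 244), (13, 119, 245), (13, 116, 245), (14, 117, 245)]
300 [(108, 153, 217), (13, 117, 236), (12, 126, 240), (11, 133, 227), (10, 138, 207), (10, 135, 200), (10, 135, 199), (10, 133, 199), (10, 132, 201), (10, 135, 200), (9, 133, 202), (10, 134, 201), (9, 134, 198), (9, 134, 200)]
```

The scoop is pivoting as planned, now at about 52° (lip boundary at row 97). I'll continue along the arc.

```bash
echo '[{"d": [-0.009,0,0.005]},{"d": [-0.018,0,0.011]},{"d": [-0.026,0,0.016]},{"d": [-0.035,0,0.025]},{"d": [-0.044,0,0.034]},{"d": [-0.052,0,0.045]},{"d": [-0.052,0,0.045]}]' | python3 drive.py - 3 >/dev/null; python3 rd.py
echo '[{"d": [-0.007,0,0.007]},{"d": [-0.013,0,0.015]},{"d": [-0.018,0,0.024]},{"d": [-0.022,0,0.032]},{"d": [-0.022,0,0.032]}]' | python3 drive.py >/dev/null; python3 rd.py
python3 snap.py w19
python3 - <<'E'
from meas import *
h=cv2.cvtColor(cv2.imread("pics/w19.png"),cv2.COLOR_BGR2HSV)
for x in(185,200,215,256,300,315,330): print(x,[(int(h[y,x,0]),int(h[y,x,1]),int(h[y,x,2])) for y in range(0,210,14)])
E
```

```text
38.4 [0.485 0.427 0.081] F [-0.492 -0.344 -0.863] T tool [-0.037 -0.444  0.012] 0.011660866682603023 3.00073005259037
38.8167 [0.465 0.417 0.049] F [-0.957 -1.033 -0.377] T tool [-0.015 -0.354 -0.016] 0.011919013424410266 3.000061847269535
38.8167 [0.46539708 0.41715614 0.0494097 ]
185 [(10, 133, 150), (10, 135, 182), (10, 131, 227), (11, 126, 236), (12, 124, 240), (12, 124, 241), (11, 121, 241), (12, 124, 240), (12, 125, 240), (11, 125, 239), (13, 124, 242), (16, 119, 245), (17, 118, 246), (19, 112, 247), (18, 116, 246)]
200 [(10, 133, 182), (10, 123, 110), (10, 115, 111), (10, 117, 109), (9, 123, 108), (9, 116, 108), (10, 122, 107), (9, 123, 106), (10, 116, 110), (10, 118, 108), (10, 121, 110), (9, 123, 106), (9, 114, 107), (10, 120, 108), (10, 122, 111)]
215 [(9, 134, 209), (10, 132, 195), (10, 127, 131), (10, 130, 147), (10, 124, 150), (10, 127, 149), (10, 130, 147), (10, 134, 185), (9, 128, 145), (9, 127, 142), (10, 130, 139), (10, 121, 139), (10, 130, 137), (10, 125, 126), (9, 123, 116)]
256 [(9, 133, 209), (12, 124, 241), (12, 122, 243), (13, 118, 244), (17, 104, 247), (10, 13
[... 181 characters left out ...]
02), (10, 137, 203), (12, 122, 241), (12, 123, 241), (12, 123, 241), (12, 124, 241), (12, 123, 240), (12, 123, 240), (12, 125, 239), (12, 125, 239), (11, 128, 238), (11, 128, 238), (10, 133, 225), (10, 135, 202)]
315 [(9, 133, 195), (10, 133, 196), (10, 135, 193), (10, 136, 193), (10, 135, 196), (10, 134, 196), (10, 136, 197), (9, 134, 198), (10, 133, 200), (10, 134, 194), (10, 132, 195), (10, 135, 195), (10, 136, 193), (10, 134, 192), (10, 135, 191)]
330 [(11, 128, 234), (11, 125, 239), (11, 123, 241), (12, 125, 241), (11, 125, 240), (12, 124, 240), (12, 125, 239), (11, 128, 236), (11, 130, 235), (11, 136, 223), (12, 137, 193), (12, 136, 191), (12, 136, 190), (12, 138, 186), (12, 137, 190)]
```

```bash
echo '[{"d": [-0.002,0,0.004]},{"d": [-0.004,0,0.008]},{"d": [-0.005,0,0.011]},{"d": [-0.005,0,0.011]},{"d": [-0.005,0,0.011]}]' | python3 drive.py >/dev/null; python3 rd.py
echo '[{},{},{},{}]' | python3 drive.py .03 >/dev/null; python3 rd.py
echo '[{"d": [0,0,-0.01]},{"d": [0,0,-0.04]},{"d": [0,0,-0.08]},{"d": [0,0,-0.08]},{"d": [0,0,-0.08]}]' | python3 drive.py >/dev/null
python3 snap.py w20
python3 - <<'E'
from meas import *
a,c=load("w20");h=cv2.cvtColor(a,cv2.COLOR_BGR2HSV)
for x in(240,256,272): print(x,[(y,int(h[y,x,0]),int(h[y,x,1]),int(h[y,x,2])) for y in range(120,215,5)])
y=cv2.inRange(h,(20,90,150),(34,255,255));y[:120]=0;y[270:]=0;y[:,:200]=0;y[:,310:]=0
n,l,s,ce=cv2.connectedComponentsWithStats(y)
for i in range(1,n):
    if s[i][4]>60: print(s[i],ce[i])
def show(Z=.056): 
    i=1+np.argmax(s[1:,4]);x0,y0,w,hh=s[i][:4];e=[(x0+w/2,y0),(x0+w/2,y0+hh)];print(plane(c,e,Z))
show()
E
```

```text
39.2833 [0.463 0.416 0.04 ] F [1.452 1.022 0.57 ] T tool [ 0.023  0.148 -0.076] 0.011889419536237391 3.0000021681189537
39.6167 [0.462 0.416 0.04 ] F [-0.13  -0.018  0.068] T tool [ 0.031 -0.171  0.032] 0.029580784104878494 0.0
40.0333 [0.46376035 0.41645328 0.12309955]
240 [(120, 9, 126, 146), (125, 10, 127, 143), (130, 9, 126, 144), (135, 9, 127, 142), (140, 10, 126, 142), (145, 10, 130, 141), (150, 9, 125, 143), (155, 9, 125, 139), (160, 8, 122, 115), (165, 10, 135, 202), (170, 14, 116, 245), (175, 12, 135, 145), (180, 12, 133, 151), (185, 14, 131, 237), (190, 15, 128, 239), (195, 17, 120, 245), (200, 17, 118, 246), (205, 17, 118, 246), (210, 19, 111, 246)]
256 [(120, 10, 126, 146), (125, 10, 130, 145), (130, 9, 127, 144), (135, 10, 131, 144), (140, 9, 129, 144), (145, 9, 128, 140), (150, 10, 131, 140), (155, 9, 126, 144), (160, 10, 135, 200), (165, 27, 105, 247), (170, 14, 117, 245), (175, 19, 135, 224), (180, 29, 90, 247), (185, 29, 92, 247), (190, 29, 92, 247), (195, 29, 90, 247), (200, 29, 91, 247), (205, 29, 93, 247), (210, 29, 93, 247)]
272 [(120, 11, 126, 238), (125, 11, 126, 237), (130, 11, 125, 237), (135, 11, 127, 237), (140, 11, 126, 237), (145, 11, 129, 236), (150, 11, 130, 235), (155, 11, 129, 236), (160, 9, 133, 202), (165, 10, 135, 202), (170, 14, 116, 245), (175, 12, 136, 195), (180, 12, 138, 183), (185, 12, 139, 184), (190, 12, 135, 181), (195, 12, 138, 176), (200, 12, 135, 185), (205, 19, 115, 246), (210, 17, 120, 245)]
[200 131  10  19 136] [203.9191 140.375 ]
[200 153   9  13  81] [203.5432 159.5062]
[ 248  175   15   90 1147] [255.7376 218.6295]
[231 211  14  32 107] [237.514  223.8598]
[[0.478  0.4249 0.056 ]
 [0.4136 0.3943 0.056 ]]
```

The scoop is level on the board with its origin near (0.518, 0.443). Next is the selector.

```bash
echo '[{"d": [0,0,-0.04],"turn": -7},{"d": [0,0,-0.08],"turn": -14},{"d": [-0.01,0.04,-0.12],"turn": -21},{"d": [-0.02,0.08,-0.13],"turn": -28},{"d": [-0.03,0.12,-0.13],"turn": -35},{"d": [-0.045,0.16,-0.13],"turn": -42},{"d": [-0.06,0.2,-0.13],"turn": -49},{"d": [-0.07,0.24,-0.13],"turn": -56},{"d": [-0.08,0.26,-0.13],"turn": -63},{"d": [-0.08,0.26,-0.13],"turn": -70}]' | python3 drive.py .06 >/dev/null; python3 rd.py
echo '[{"d": [-0.04,0.002,0],"turn": -7},{"d": [-0.08,0.004,0],"turn": -14},{"d": [-0.12,0.006,0],"turn": -21},{"d": [-0.16,0.008,0],"turn": -28},{"d": [-0.2,0.01,0],"turn": -35},{"d": [-0.24,0.012,0],"turn": -42},{"d": [-0.27,0.0145,0],"turn": -49},{"d": [-0.27,0.0145,0.02],"turn": -56},{"d": [-0.27,0.0145,0.04],"turn": -63},{"d": [-0.27,0.0145,0.05],"turn": -70}]' | python3 drive.py >/dev/null
echo '[{},{},{}]' | python3 drive.py >/dev/null;python3 rd.py; python3 snap.py k1
python3 - <<'E'
from meas import *
a,c=load("k1");st=r.get_state();R=st["eef_rot"];print("yaw x",np.degrees(np.arctan2(R[1,0],R[0,0])),st["qpos"])
q=proj(c,[[.475,-.105,.06],[.475,-.105,.094]]);print(q)
h=cv2.cvtColor(a,cv2.COLOR_BGR2HSV);V=h[...,2]
x,y=q[0].astype(int);print(V[max(0,y-56):y+56:4,x-56:x+56:4])
E
```

```text
40.9167 [0.502 0.138 0.25 ] F [-0.223 -0.44  -0.183] T tool [ 0.049 -0.083  0.003] 0.05995534938966889 0.0
42.0 [ 0.542 -0.121  0.201] F [1.062 0.585 0.431] T tool [-0.021 -0.027 -0.019] 0.05993982436130304 0.0
42.0 [ 0.54209628 -0.12081067  0.20056346]
yaw x 162.22674085902992 [-23.4869  20.8748  40.3024 104.8056 -15.4658  59.8662  95.0346]
[[250.4145 101.9308]
 [249.6169 101.9846]]
[[145 148 150 145 147 147 146 146 145 148 144 147 143 145 136 132 111 109
   99 109 128 155 163 190 198 207 212 214]
 [146 147 147 147 143 146 143 143 133 118 111 106 110 125 136 131  53 164
  201 206 214 218 218 219 221 225 223 226]
 [148 134 131 117 106 110 128 139 165 177 186 198 208 213 190 124  47 148
  215 224 224 228 229 231 232 234 235 235]
 [142 166 170 192 201 206 210 210 213 215 217 221 222 224 226 218 220 228
  233 236 236 236 236 237 236 236 236 237]
 [208 209 214 214 219 221 223 223 225 227 229 232 232 235 233 236 236 237
  237 237 237 237 236 236 236 237 236 236]
 [223 224 225 228 229 231 232 232 234 231 192 165 170 177 182 179 187 200
  234 235 236 237 236 236 236 236 236 237]
 [232 231 2
[... 1863 characters left out ...]
234 233 233 234 233 234 233 230 216 167 162 170 168 169 166 167 153 150
  148 178 215 216 216 218 217 216 223 234]
 [234 234 233 233 235 235 233 232 232 234 229 173 172 167 169 166 169 180
  207 214 215 218 218 215 218 216 233 235]
 [234 235 234 235 235 234 233 232 234 235 234 233 234 234 229 226 228 230
  235 227 225 217 216 217 216 215 227 235]
 [235 234 234 234 235 235 234 234 234 236 236 236 235 235 235 235 236 236
  234 235 234 227 221 217 216 215 234 235]
 [234 234 235 235 236 236 234 234 236 235 235 235 234 234 236 236 236 235
  234 235 235 235 235 234 233 226 233 234]
 [235 233 235 234 236 236 234 235 236 233 235 235 235 234 235 234 235 236
  235 235 237 236 236 234 232 234 234 234]]
```

```bash
python3 - <<'E'
from meas import *
a,c=load("k1");V=cv2.cvtColor(a,cv2.COLOR_BGR2GRAY).astype(np.uint8)
w=np.zeros_like(V);cv2.circle(w,(250,103),34,1,-1)
d=((V<70)&(w>0)).astype(np.uint8);cs=max(cv2.findContours(d,0,1)[0],key=cv2.contourArea);e=cv2.fitEllipse(cv2.convexHull(cs));print(e)
w2=np.zeros_like(V);cv2.circle(w2,(250,103),24,1,-1);w2[103:]=0;l=((V>110)&(w2>0)).astype(np.uint8);l[:78]=0
ys,xs=np.where(l);print(len(xs),xs.min(),xs.max(),ys.min(),ys.max())
p=plane(c,np.c_[xs,ys],.094)[:,:2];vx,vy,x0,y0=cv2.fitLine(p.astype(np.float32),cv2.DIST_L2,0,.01,.01).ravel();print("line yaw",np.degrees(np.arctan2(vy,vx)),x0,y0)
for z in(.055,.063,.07): print(z,plane(c,[e[0]],z)[0])
for n,i,j in(("d.3",16.3,1.5),("d1.05",23.8,6.5),("bar",25.7,15.2)):
    P=plane(c,[(250-56+4*i,101-56+4*j)],.05)[0];k=plane(c,[e[0]],.063)[0];dd=P-k;print(n,np.degrees(np.arctan2(dd[1],dd[0])))
from math import *
st=r.get_state();print(tool([*plane(c,[e[0]],.063)[0][:2],.08])[0])
E
```

```text
((249.60693359375, 101.52489471435547), (51.252655029296875, 55.66922378540039), 179.7637481689453)
90 248 253 79 97
line yaw -22.991154 0.46518227 -0.101164274
0.055 [ 0.4744 -0.1057  0.055 ]
0.063 [ 0.4745 -0.1055  0.063 ]
0.07 [ 0.4745 -0.1054  0.07  ]
d.3 151.11503794317653
d1.05 108.97118169091478
bar 67.12389115628595Traceback (most recent call last):
  File "<stdin>", line 12, in <module>
TypeError: 'float' object is not subscriptable
```

```bash
echo '[{"d": [0.035,-0.004,0.03],"turn": 7},{"d": [0.0676,-0.007,0.06],"turn": 7},{"d": [0.0676,-0.007,0.09],"turn": 7},{"d": [0.0676,-0.007,0.115],"turn": 7},{"d": [0.0676,-0.007,0.1306],"turn": 7},{"d": [0.0676,-0.007,0.1306],"turn": 7},{"d": [0.0676,-0.007,0.1306],"turn": 7}]' | python3 drive.py .04 >/dev/null; python3 rd.py
echo '[{},{},{},{},{},{}]' | python3 drive.py 0 25 >/dev/null; python3 rd.py
```

```text
42.6333 [ 0.476 -0.107  0.07 ] F [-0.032 -0.225  0.76 ] T tool [ 0.047 -0.021 -0.008] 0.04002120541940311 0.0
43.1333 [ 0.477 -0.106  0.071] F [2.312 5.483 6.037] T tool [-1.164 -0.06  -0.034] 0.013940321234430135 24.999204576015472
```

```bash
echo '[{"turn": 7},{"turn": 14},{"turn": 21},{"turn": 28},{"turn": 35},{"turn": 42},{"turn": 49},{"turn": 49}]' | python3 drive.py >/dev/null; python3 rd.py
echo '[{"turn": 7},{"turn": 14},{"turn": 21},{"turn": 28},{"turn": 35},{"turn": 40},{"turn": 40},{"turn": 40}]' | python3 drive.py >/dev/null; python3 rd.py
python3 - <<'E'
from h import *
R=r.get_state()["eef_rot"];print("yaw x",np.degrees(np.arctan2(R[1,0],R[0,0])))
E
```

```text
43.8 [ 0.476 -0.107  0.071] F [-0.14   3.753 11.126] T tool [-0.031  0.729  0.071] 0.014094518082828383 25.002309679985046
44.4667 [ 0.476 -0.107  0.071] F [-1.852  4.144 14.522] T tool [ 0.947  0.552 -0.029] 0.014061539480365584 25.001880526542664
yaw x 66.38854290187585
```

```bash
echo '[{},{},{},{}]' | python3 drive.py .05 >/dev/null
echo '[{"d": [0,0,-0.04]},{"d": [0,0,-0.08]},{"d": [-0.02,0,-0.12]},{"d": [-0.05,0,-0.14]},{"d": [-0.065,0,-0.14]},{"d": [-0.065,0,-0.14]},{"d": [-0.065,0,-0.14]}]' | python3 drive.py >/dev/null; python3 rd.py; python3 snap.py k2
python3 - <<'E'
from meas import *
a,c=load("k2");V=cv2.cvtColor(a,cv2.COLOR_BGR2GRAY)
q=proj(c,[[.4745,-.1055,.094]])[0].astype(int)
w2=np.zeros_like(V);cv2.circle(w2,tuple(int(v) for v in q),20,1,-1);l=((V>110)&(w2>0)).astype(np.uint8)
cs=max(cv2.findContours(l,0,1)[0],key=cv2.contourArea);ys,xs=np.where(cv2.drawContours(np.zeros_like(V),[cs],-1,1,-1)>0)
p=plane(c,np.c_[xs,ys],.094)[:,:2];vx,vy,x0,y0=cv2.fitLine(p.astype(np.float32),cv2.DIST_L2,0,.01,.01).ravel();print(len(xs),"line yaw",np.degrees(np.arctan2(vy,vx)),"line centre rel axis",x0-.4745,y0+.1055)
# bystanders + scoop via top: compare with first picture
t=cv2.cvtColor(r.grab_frame("top"),cv2.COLOR_RGB2BGR);cv2.imwrite("pics/top9.png",t);o=cv2.imread("pics/top0.png")
d=cv2.absdiff(t,o).max(2)
for n,x,y,R in(("bowl",154,263,18),("jar",190,229,12),("lemon",345,235,10),("cup",395,265,14),("scoop",128,168,22)): print(n,d[y-R:y+R,x-R:x+R].mean().round(1))
h=cv2.cvtColor(t,cv2.COLOR_BGR2HSV)[135:182,217:264];b=((h[...,0]<18)&(h[...,1]>70)).astype(np.uint8)
print("nut px in hopper",b.sum(),cv2.connectedComponentsWithStats(b)[2].tolist())
for i,p in enumerate([(.5833,-.1707),(.598,-.087),(.613,-.003)]):
    for z in(.118,): u=proj(cam("top"),[[*p,z]])[0];x,y=u.astype(int);print("cap",i,u,t[y-1:y+2,x-1:x+2].mean((0,1)))
E
```

```text
45.3833 [ 0.449 -0.167  0.21 ] F [ 0.506 -0.117 -0.755] T tool [ 0.115 -0.117 -0.027] 0.050141201119436776 0.0
45.3833 [ 0.44916245 -0.16676841  0.20970075]
61 line yaw 66.523705 line centre rel axis 0.004455626 0.009164184
bowl 10.2
jar 9.9
lemon 116.3
cup 13.3
scoop 20.8
nut px in hopper 341 [[0, 0, 47, 47, 1868], [16, 1, 18, 11, 121], [2, 22, 17, 16, 162], [21, 30, 8, 8, 58]]
cap 0 [333.6803 152.8122] [100.2222  98.5556 100.7778]
cap 1 [305.1823 147.3858] [100.4444  98.5556 100.5556]
cap 2 [276.5976 141.8798] [89.1111 87.5556 88.8889]
```

```bash
echo '[{"d": [0.04,0.02,-0.03]},{"d": [0.08,0.03,-0.06]},{"d": [0.12,0.03,-0.06]},{"d": [0.16,0.03,-0.06]},{"d": [0.19,0.03,-0.06]},{"d": [0.19,0.03,-0.06]},{"d": [0.19,0.03,-0.06]}]' | python3 drive.py >/dev/null; python3 rd.py
python3 - <<'E'
from h import *
def lem(im):
    h=cv2.cvtColor(im,cv2.COLOR_BGR2HSV);m=cv2.inRange(h,(23,170,120),(34,255,255));n,l,s,c=cv2.connectedComponentsWithStats(m);return [(s[i][4],c[i].round(1)) for i in range(1,n) if s[i][4]>60]
for n in("side","top"):
    t=cv2.cvtColor(r.grab_frame(n),cv2.COLOR_RGB2BGR);print(n,lem(cv2.imread(f"pics/{n}0.png")),lem(t))
E
```

```text
46.0667 [ 0.554 -0.     0.268] F [-0.519 -0.179  1.046] T tool [ 0.039 -0.215 -0.022] 0.04983482973598385 0.0
side [(np.int32(132), array([309.5, 173.1]))] [(np.int32(129), array([309.6, 173.1]))]
top [(np.int32(257), array([345.2, 234.5]))] [(np.int32(256), array([345.2, 234.5]))]
```

The lemon hasn't moved, so everything is in place and I'm handing the job in.

```bash
python3 -c "
from plant import r
print(r.job_done())"
```

```text
the job is handed in; nothing more can be done
None
```

The job is handed in at about 46 s: three caps pressed home, all six walnuts apparently in the hopper (the last top view shows about six nuts' worth), the selector on the long-bar click, the empty scoop standing level on the board, and the bowl, jar, lemon and cup undisturbed.

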